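# Sort the gauge cases by feel and shut the kit drawer

### The job

The closed gauge cases left on the bench all look alike, but some still hold their heavy steel gauge and some are empty: lift each one to feel which it is, lay every full case lid up and flat in a bay of the open kit drawer, and every empty one lid up and flat in the yellow tray. When all are sorted, push the drawer gently home, without slamming it, until it clicks into its catch and stays fully shut. Leave everything else where it is.

Things in the scene. Friction and masses are not known exactly. Their poses are not given: they have to be found in the camera images.
- case_a: closed gauge case, 76 mm long (own x), 50 mm wide (own y), 40 mm high: blue-grey shell, lighter lid with a blank white label, two black latches. Origin: centre of its underside; own z points up through the lid. A case that holds its steel gauge weighs 425 to 600 g, an empty one 115 to 170 g; nothing shows from outside which it is. None when this case is absent.
- case_b: another closed gauge case, the same in size, origin and looks as case_a; full or empty, to be felt. None when absent.
- case_c: another closed gauge case, the same in size, origin and looks as case_a; full or empty, to be felt. None when absent.
- case_d: another closed gauge case, the same in size, origin and looks as case_a; full or empty, to be felt. None when absent.
- case_e: another closed gauge case, the same in size, origin and looks as case_a; full or empty, to be felt. None when absent.
- case_f: another closed gauge case, the same in size, origin and looks as case_a; full or empty, to be felt. None when absent.
- gauge_chest: cream gauge chest, fixed, 260 deep (own x) x 310 wide (own y) x 100 mm high, origin under its centre; it stands beyond the kit drawer, which opens from it towards the robot. Its own x is the direction in which the drawer closes. Front edge of the chest at x = -130 mm; what lies in the drawer beyond that is covered by its top.
- kit_drawer (a joint): how far the kit drawer stands open, in m: 0 is fully home, 0.175 the most. Friction about 1 N. At about 13 mm its striker meets a sprung roller catch at the back of the chest: push on over it, with some 8 to 12 N at the most, right to the stop, where the catch holds it. Let go before that, it stays or springs back out, 5 to 17 mm open.
- drawer_floor (a point): centre of the drawer's inner floor, 14 mm above the bench; x points into the chest (closing), y across, z up. Inside x -112 to +107 mm, y -139 to +139 mm. Two ribs along x, 6 mm high, at y = -47 and +47 mm part it into three bays 90 mm wide, centred at y = -93, 0, +93 mm. Side walls rise 46 mm above the floor. Front panel: 12 mm thick, top 77 mm above the floor, inner face at x = -112 mm.
- drawer_front (a point): middle of the front panel's outer face, 62 mm above the bench, at the height of the handle; axes as drawer_floor. The panel is 306 mm wide and reaches from 5 to 91 mm above the bench.
- drawer_handle (a point): middle of the steel bow handle's bar, 28 mm out from the panel's face, 62 mm above the bench: a bar 10 mm thick and 96 mm long along y; axes as drawer_floor. It sticks out towards the robot.
- yellow_tray_in (a point): centre of the inner floor (4 mm above the bench) of the fixed yellow tray for empty cases: inside 222 mm in its x and 192 mm in its y, walls 4 mm thick, rim 18 mm above the bench.
- setting_ring: bystander: steel ring, 66 mm across, 28 mm high, on the bench; origin under its centre
- screwdriver: bystander: orange-handled screwdriver 180 mm long lying on the bench beside the chest; origin under it, along its own x

How it is judged:
On the way, in this order (a step that is already met when the one before it is completed fails the run):
1. every full case lies flat in the open drawer and every empty one flat in the yellow tray (angle between each of case_a, case_b, case_c, case_d, case_e, case_f's own z axis and vertical below 0.12 rad and ((x of case_a in the frame of drawer_floor between -0.0825 and 0.0825 m and y of case_a in the frame of drawer_floor between -0.125 and 0.125 m and z of case_a in the frame of drawer_floor between -0.006 and 0.005 m and contact force between case_a and anything else above 3 N) or (x of case_a in the frame of yellow_tray_in between -0.09 and 0.09 m and y of case_a in the frame of yellow_tray_in between -0.08 and 0.08 m and z of case_a in the frame of yellow_tray_in between -0.006 and 0.005 m and contact force between case_a and anything else below 2.6 N)) and ((x of case_b in the frame of drawer_floor between -0.0825 and 0.0825 m and y of case_b in the frame of drawer_floor between -0.125 and 0.125 m and z of case_b in the frame of drawer_floor between -0.006 and 0.005 m and contact force between case_b and anything else above 3 N) or (x of case_b in the frame of yellow_tray_in between -0.09 and 0.09 m and y of case_b in the frame of yellow_tray_in between -0.08 and 0.08 m and z of case_b in the frame of yellow_tray_in between -0.006 and 0.005 m and contact force between case_b and anything else below 2.6 N)) and ((x of case_c in the frame of drawer_floor between -0.0825 and 0.0825 m and y of case_c in the frame of drawer_floor between -0.125 and 0.125 m and z of case_c in the frame of drawer_floor between -0.006 and 0.005 m and contact force between case_c and anything else above 3 N) or (x of case_c in the frame of yellow_tray_in between -0.09 and 0.09 m and y of case_c in the frame of yellow_tray_in between -0.08 and 0.08 m and z of case_c in the frame of yellow_tray_in between -0.006 and 0.005 m and contact force between case_c and anything else below 2.6 N)) and ((x of case_d in the frame of drawer_floor between -0.0825 and 0.0825 m and y of case_d in the frame of drawer_floor between -0.125 and 0.125 m and z of case_d in the frame of drawer_floor between -0.006 and 0.005 m and contact force between case_d and anything else above 3 N) or (x of case_d in the frame of yellow_tray_in between -0.09 and 0.09 m and y of case_d in the frame of yellow_tray_in between -0.08 and 0.08 m and z of case_d in the frame of yellow_tray_in between -0.006 and 0.005 m and contact force between case_d and anything else below 2.6 N)) and ((x of case_e in the frame of drawer_floor between -0.0825 and 0.0825 m and y of case_e in the frame of drawer_floor between -0.125 and 0.125 m and z of case_e in the frame of drawer_floor between -0.006 and 0.005 m and contact force between case_e and anything else above 3 N) or (x of case_e in the frame of yellow_tray_in between -0.09 and 0.09 m and y of case_e in the frame of yellow_tray_in between -0.08 and 0.08 m and z of case_e in the frame of yellow_tray_in between -0.006 and 0.005 m and contact force between case_e and anything else below 2.6 N)) and ((x of case_f in the frame of drawer_floor between -0.0825 and 0.0825 m and y of case_f in the frame of drawer_floor between -0.125 and 0.125 m and z of case_f in the frame of drawer_floor between -0.006 and 0.005 m and contact force between case_f and anything else above 3 N) or (x of case_f in the frame of yellow_tray_in between -0.09 and 0.09 m and y of case_f in the frame of yellow_tray_in between -0.08 and 0.08 m and z of case_f in the frame of yellow_tray_in between -0.006 and 0.005 m and contact force between case_f and anything else below 2.6 N)) and value of joint kit_drawer above 0.03 m), for 0.3 s.
2. the drawer is pushed home into its catch (value of joint kit_drawer below 0.003 m), for 0.3 s.
At the end, for the whole second after the job is handed in: Sorted first, drawer still open over 30 mm: full cases in the drawer, empty ones in the yellow tray, lid up, flat (0.12 rad; underside within 5 mm of the floor, not on a rib), at rest. Then the drawer home in its catch (open under 3 mm), nothing else shifted over 40 mm (angle between each of case_a, case_b, case_c, case_d, case_e, case_f's own z axis and vertical below 0.12 rad and ((x of case_a in the frame of drawer_floor between -0.0825 and 0.0825 m and y of case_a in the frame of drawer_floor between -0.125 and 0.125 m and z of case_a in the frame of drawer_floor between -0.006 and 0.005 m and contact force between case_a and anything else above 3 N) or (x of case_a in the frame of yellow_tray_in between -0.09 and 0.09 m and y of case_a in the frame of yellow_tray_in between -0.08 and 0.08 m and z of case_a in the frame of yellow_tray_in between -0.006 and 0.005 m and contact force between case_a and anything else below 2.6 N)) and ((x of case_b in the frame of drawer_floor between -0.0825 and 0.0825 m and y of case_b in the frame of drawer_floor between -0.125 and 0.125 m and z of case_b in the frame of drawer_floor between -0.006 and 0.005 m and contact force between case_b and anything else above 3 N) or (x of case_b in the frame of yellow_tray_in between -0.09 and 0.09 m and y of case_b in the frame of yellow_tray_in between -0.08 and 0.08 m and z of case_b in the frame of yellow_tray_in between -0.006 and 0.005 m and contact force between case_b and anything else below 2.6 N)) and ((x of case_c in the frame of drawer_floor between -0.0825 and 0.0825 m and y of case_c in the frame of drawer_floor between -0.125 and 0.125 m and z of case_c in the frame of drawer_floor between -0.006 and 0.005 m and contact force between case_c and anything else above 3 N) or (x of case_c in the frame of yellow_tray_in between -0.09 and 0.09 m and y of case_c in the frame of yellow_tray_in between -0.08 and 0.08 m and z of case_c in the frame of yellow_tray_in between -0.006 and 0.005 m and contact force between case_c and anything else below 2.6 N)) and ((x of case_d in the frame of drawer_floor between -0.0825 and 0.0825 m and y of case_d in the frame of drawer_floor between -0.125 and 0.125 m and z of case_d in the frame of drawer_floor between -0.006 and 0.005 m and contact force between case_d and anything else above 3 N) or (x of case_d in the frame of yellow_tray_in between -0.09 and 0.09 m and y of case_d in the frame of yellow_tray_in between -0.08 and 0.08 m and z of case_d in the frame of yellow_tray_in between -0.006 and 0.005 m and contact force between case_d and anything else below 2.6 N)) and ((x of case_e in the frame of drawer_floor between -0.0825 and 0.0825 m and y of case_e in the frame of drawer_floor between -0.125 and 0.125 m and z of case_e in the frame of drawer_floor between -0.006 and 0.005 m and contact force between case_e and anything else above 3 N) or (x of case_e in the frame of yellow_tray_in between -0.09 and 0.09 m and y of case_e in the frame of yellow_tray_in between -0.08 and 0.08 m and z of case_e in the frame of yellow_tray_in between -0.006 and 0.005 m and contact force between case_e and anything else below 2.6 N)) and ((x of case_f in the frame of drawer_floor between -0.0825 and 0.0825 m and y of case_f in the frame of drawer_floor between -0.125 and 0.125 m and z of case_f in the frame of drawer_floor between -0.006 and 0.005 m and contact force between case_f and anything else above 3 N) or (x of case_f in the frame of yellow_tray_in between -0.09 and 0.09 m and y of case_f in the frame of yellow_tray_in between -0.08 and 0.08 m and z of case_f in the frame of yellow_tray_in between -0.006 and 0.005 m and contact force between case_f and anything else below 2.6 N)) and value of joint kit_drawer below 0.003 m and linear speed of each of case_a, case_b, case_c, case_d, case_e, case_f below 0.03 m/s); the robot touches nothing.
It fails at once if the drawer is slammed (closing faster than 0.5 m/s) (velocity of joint kit_drawer below -0.5 m/s).
It fails at once if the setting ring or the screwdriver is shifted by more than 40 mm (distance of any of setting_ring, screwdriver from where it was at the start of the episode above 0.04 m).
Of case_a, case_b, case_c, case_d, case_e, case_f only 4 to 6 are there at a start; the rules pass over those that are not, and their reading is None.
At some moment in a run one of case_a, case_b, case_c, case_d, case_e, case_f may be knocked a few centimetres aside while the robot is not near it.
Once in a run the grip may slacken for a moment while it holds something.
It also fails if it takes over 210 s, if anything falls off the work surface, if the arm or the gripper's body presses on something with over 40 N, if the wrist force passes 120 N, or if a joint passes its speed limit or range.

### The arm

A 6-joint arm with a two-finger parallel gripper is mounted at the origin on the work surface. World frame = base frame: x ahead of the robot, y to its left, z up, the work surface at z = 0. Lengths are in m, angles in rad, forces in N, time in s.
With the tool pointing down it reaches from about 0.325 to 1 m from the base axis. Payload 5.1 kg.
Tool frame: the origin (TCP) lies midway between the tips of the shut fingers; the grasp point (between the pads) lies 19 mm behind it (pinch_z is the distance from the TCP to the grasp point, in m); z points along the fingers, y is the direction in which the jaws open and shut (so a half turn about z gives the same grasp; the last joint's range is limited). The gripper opens to 85 mm and grips with 20 to 120 N. Pads are 22 mm wide; open, the fingers measure 114 mm over their backs; the gripper's body (76 mm by 85 mm) begins 54 mm behind the grasp point. The pads swing forward as they close: fully open they stand 13 mm farther back than shut.
Start: joints at [-1.307, 0.124, 1.65, -0, 1.367, -0.083], TCP at [0.221, -0.611, 0.231] pointing down, gripper open.
Joint ranges: [-2.61, 2.61], [-1.02, 2.33], [0.03, 2.71], [-1.35, 4.49], [0.32, 2.68], [-2.91, 2.91]. Speed limits (rad/s): [2.57, 2.57, 3.14, 3.14, 3.14, 3.14].

### API

Orientations are given as a unit quaternion [w, x, y, z].
In Python, from bench import get_obs, grab_frame, calibration, sign_off, look_for, masks_of, pinch_z gives the robot as it stands. The module is installed in compiled form; this text tells all that it offers.
- The arm moves only by the tool arm_command, never from a script. Its argument "moves" is a list of rows, each an object with "hand": the opening in per cent of the stroke, from 0 (shut) to 100 (fully open); "xyz": the shift along the tool's x, y, z in m, a list of three; "twist": the turn, a rotation vector about the tool's x, y, z in degrees, a list of three. A call has 1 to 20 rows; each row is the pose to reach, as a shift and turn from the pose commanded when the call began, along the tool's axes at that moment; what a row does not reach only later rows make up. A row lasts 1/10 s, in which the tool goes at most 50 mm and 8.59 degrees, less where a joint would pass 70% of its speed; a pose out of reach is approached as far as the arm can. A call with a gripper value outside its range is refused whole. The fingers move at their own pace and stop on an object; "squeeze" is the grip in N (left out, the last holds). Time passes only in rows, so rows that repeat a pose let the fingers close. It gives the time, the measured TCP pose, the force and the opening at its end, in the units of the state.
- get_obs(): the state, without advancing time (a new reading comes with each control period).
- grab_frame(name): name is "side" or "top" or "wrist"; returns (picture, depth): 480x640x3 uint8, red, green, blue; 480x640 float32, m along the optical axis (not along the pixel's ray), 0 where there is no reading.
- calibration(name): a dict with "fx", "fy", "cx", "cy" (pixels), "camera_from_world" (4x4, takes a point from world to camera coordinates). Camera axes: x right, y down, z forward; pixel columns grow to the right and rows downward; lengths in m; the calibration is good to about 2 mm. A picture is of the moment at which its call begins: read the wrist's pose just before it. calibration takes no time and is no camera call; for the wrist camera it gives the pose at the moment of the call.
- sign_off(): hands the job in, once; it reports no verdict.
Trained networks look in the newest picture that a camera, given by its name, has taken for a name from the list of things; names that differ only in an ending like _2 or _b are one class to them, and where a whole thing is asked for, a point or a joint stands for the part that bears it (a point fixed in the world has none). Each returns a list of dicts, best first, with "confidence" (0 to 1); they miss things now and then, are a little off and sometimes report something else, mostly with a low value. They report only what shows in the picture. A call takes as long as a camera call.
- look_for(camera, query): "xy" ([column, row] in pixels, amid what is visible of it).
- masks_of(camera, query): "pixels" (480x640 bool, what is visible of it) and "xy" ([column, row] in pixels, amid what is visible of it).
The state is a dict: "time_s": time; "q": joint angles; "qd": joint speeds; "joint_torque": joint torques, N m; "eef_pos": TCP position; "tool_rot": TCP orientation; "ft_force": force on the tool from outside, world axes, zero at the start; "torque": the same for the moment, N m; "gripper_width": finger opening in m.
Only numpy, scipy, OpenCV 4.12 (cv2) and the standard library are available. Lean on these libraries where they do the work, as an engineer would, in place of code of your own. Each camera call takes 0.05 s, during which the arm holds its last target.

## Working session

There is one attempt and no reset: what is moved stays moved. The work goes in short steps, Python scripts to look and compute and a tool call to move; the robot and the scene stay as the last step left them, time stands still between calls to the robot, and variables do not carry over. Pictures are saved under pics/ and viewed, and the job is handed in when it is done.

Besides the shell and the picture viewer there is one more tool, called after ">>>" by a JSON object that holds its "name" and its "arguments", one argument or row to a line. arm_command: Moves the arm, as the interface text tells. Its arguments: {"type":"object","properties":{"moves":{"type":"array","items":{"type":"object","properties":{"hand":{"type":"number"},"xyz":{"type":"array","items":{"type":"number"}},"twist":{"type":"array","items":{"type":"number"}}}}},"squeeze":{"type":"number"}},"required":["moves"]}

```bash
mkdir -p pics; ls
cat > h.py <<'E'
import numpy as np,cv2
from bench import *
def save(name,fn):
    p,d=grab_frame(name); cv2.imwrite('pics/'+fn,p[:,:,::-1]); return p,d
def world(name,d,T=None):
    c=calibration(name) if T is None else T
    v,u=np.mgrid[0:480,0:640]
    P=np.stack([(u-c['cx'])/c['fx']*d,(v-c['cy'])/c['fy']*d,d,np.ones_like(d)],-1)
    return (P@np.linalg.inv(c['camera_from_world']).T)[...,:3]
E
python3 - <<'E'
from h import *
o=get_obs(); print(o); print(pinch_z)
for n in('top','side'):
    p,d=save(n,n+'0.png'); np.save(n+'d.npy',d); c=calibration(n); print(n,np.linalg.inv(c['camera_from_world'])[:3,3],c['fx'])
E
```

```text
pics
{'time_s': 0.0, 'q': array([-1.30661900e+00,  1.24555832e-01,  1.65167479e+00,  1.80460143e-05,
        1.36750979e+00, -8.26231540e-02]), 'qd': array([-0.00133901,  0.00169995, -0.00041019,  0.00045199,  0.00070929,
       -0.00068216]), 'joint_torque': array([-5.76902712e-04, -4.23618078e+01, -3.65453231e+01, -2.69903067e-04,
        6.81677222e-03,  1.30204856e-05]), 'eef_pos': array([ 0.22073126, -0.6107216 ,  0.23001973]), 'tool_rot': array([-1.07025954e-03,  9.85003558e-01,  1.72530684e-01, -8.85510150e-05]), 'ft_force': array([-0.33384211, -0.43449098, -0.1569318 ]), 'torque': array([-0.04749081, -0.00774823, -0.02352033]), 'gripper_width': 0.08495618350931165}
0.0187
top [0.34543574 0.04883705 1.2556616 ] 515.440207757473
side [ 0.39203763 -0.71469262  0.61089288] 461.0875828725715
```

View pics/top0.png

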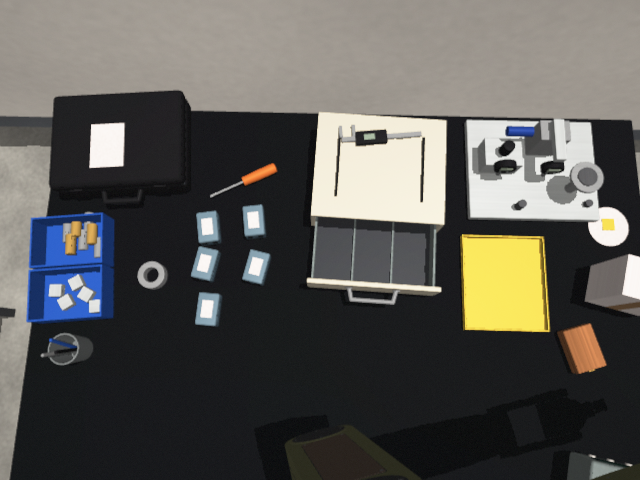

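View pics/side0.png

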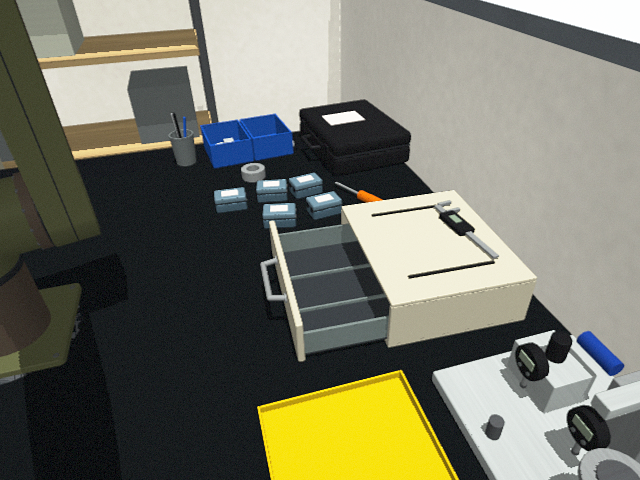

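The top view shows 5 cases at (207,226), (254,220), (205,263), (256,266) and (208,309). The drawer is open at (375,255), the tray is at (505,283), the ring at (152,275) and the screwdriver at (243,180).

```bash
cat >> h.py <<'E'
def cases(n,d,W):
    out=[]
    for m in masks_of(n,'case_a'):
        if m['confidence']<0.3: continue
        px=m['pixels']
        P=W[px]; P=P[(d[px]>0)]
        zt=np.percentile(P[:,2],80); Q=P[abs(P[:,2]-zt)<0.005]
        (cx,cy),(w,h),a=cv2.minAreaRect((Q[:,:2]*1000).astype(np.float32))
        if w<h: w,h=h,w; a+=90
        a=(a+90)%180-90
        out.append((round(m['confidence'],2),np.round(m['xy']),round(cx,1),round(cy,1),'z%.1f'%(zt*1000),'LxW %.0f %.0f'%(w,h),'ang %.1f'%a))
    return out
E
python3 - <<'E'
from h import *
p,d=grab_frame('top'); W=world('top',d)
for r in cases('top',d,W): print(*r)
for q in('setting_ring','screwdriver','drawer_handle','gauge_chest','drawer_floor','yellow_tray_in'):
    for m in masks_of('top',q)[:2]:
        P=W[m['pixels']];P=P[np.isfinite(P).all(1)]
        print(q,round(m['confidence'],2),np.round(m['xy']),P.min(0).round(3),P.max(0).round(3),np.median(P,0).round(3))
# drawer sections
for u,v in[(332,250),(371,250),(412,250),(332,225),(332,275),(312,225),(312,275),(436,230),(434,280),(310,285),(440,290),(313,219),(444,224),(352,270),(391,270),(465,240),(545,240),(468,326),(545,326),(372,292),(372,300)]: print((u,v),W[v,u].round(4))
E
```

```text
0.93 [208. 262.] 535.6 333.0 z42.4 LxW 75 50 ang -11.9
0.65 [208. 229.] 625.7 333.4 z42.3 LxW 76 49 ang 9.5
0.64 [256. 268.] 530.7 210.6 z42.1 LxW 76 50 ang -13.2
0.62 [205. 312.] 427.8 319.3 z42.4 LxW 76 50 ang -3.6
0.58 [253. 222.] 644.4 222.7 z42.2 LxW 76 50 ang 7.4
setting_ring 0.88 [146. 275.] [ 0.345  0.049 -0.003] [0.545 0.505 1.256] [0.506 0.461 0.027]
screwdriver 0.8 [259. 174.] [ 0.345  0.049 -0.002] [0.801 0.332 1.256] [0.766 0.218 0.023]
drawer_handle 0.82 [374. 259.] [ 0.345 -0.216 -0.003] [0.664 0.087 1.256] [ 0.563 -0.072  0.015]
gauge_chest 0.3 [205. 263.] [ 0.345  0.049 -0.006] [0.584 0.375 1.256] [0.534 0.33  0.039]
yellow_tray_in 0.66 [504. 284.] [ 0.345 -0.49  -0.005] [0.631 0.049 1.256] [ 0.509 -0.39   0.005]
(332, 250) [0.58   0.0283 0.0167]
(371, 250) [ 0.5824 -0.0671  0.0158]
(412, 250) [ 0.5852 -0.1676  0.0141]
(332, 225) [0.6428 0.0295 0.0168]
(332, 275) [0.5185 0.0271 0.0163]
(312, 225) [0.6431 0.0791 0.0106]
(312, 275) [0.511  0.0745 0.062 ]
(436, 230) [ 0.6306 -0.2215  0.0409]
(434, 280) [ 0.5065 -0.21    0.0595]
(310, 285) [0.4881 0.0786 0.0571]
(440, 290) [ 0.4797 -0.2159  0.0924]
(313, 219) [0.6433 0.0757 0.071 ]
(444, 224) [ 0.6556 -0.2505  0.0018]
(352, 270) [ 0.5312 -0.0209  0.0207]
(391, 270) [ 0.5337 -0.1153  0.0194]
(465, 240) [ 0.6155 -0.3009  0.0042]
(545, 240) [ 0.6207 -0.4997  0.0023]
(468, 326) [ 0.4051 -0.3001  0.007 ]
(545, 326) [ 4.100e-01 -4.866e-01 -1.000e-04]
(372, 292) [ 0.4816 -0.0715 -0.0014]
(372, 300) [ 0.4556 -0.0649  0.0687]
```

Run:
```python
from h import *
p,d=grab_frame('top'); W=world('top',d)
def rect(M,l):
    Q=(W[M][:,:2]*1000).astype(np.float32); print(l,len(Q),cv2.minAreaRect(Q))
ok=d>0; v,u=np.mgrid[0:480,0:640]
box=lambda a,b,c,e:(u>=a)&(u<=b)&(v>=c)&(v<=e)
rect(ok&box(295,450,270,300)&(abs(W[...,2]-.092)<.006),'panel')
rect(ok&box(300,455,105,230)&(abs(W[...,2]-.101)<.006),'chesttop')
rect(ok&box(340,405,285,310)&(abs(W[...,2]-.067)<.006),'handle')
for nm,c,e in(('ribs',0,0),):
    for (a,b) in((340,362),(382,402)):
        M=ok&box(a,b,230,275)&(W[...,2]>.0185)&(W[...,2]<.026); rect(M,'rib%d'%a)
y=(p[...,0]>150)&(p[...,1]>130)&(p[...,2]<90)&box(450,560,225,340)&ok; rect(y&(W[...,2]<.03),'tray')
rect(y&(abs(W[...,2]-.0185)<.004),'trayrim')
r=ok&box(130,175,255,295)&(abs(W[...,2]-.029)<.004); rect(r,'ring')
```

```text
panel 720 ((487.7856750488281, -64.51023864746094), (304.29632568359375, 12.5711030960083), 87.35213470458984)
chesttop 12856 ((766.8112182617188, -78.53825378417969), (310.4500427246094, 262.6097717285156), 87.27706909179688)
handle 321 ((465.18817138671875, -71.50601196289062), (139.44140625, 33.96258544921875), 87.38394927978516)
rib340 111 ((574.9166870117188, -18.341882705688477), (111.71826934814453, 54.215396881103516), 1.0254578590393066)
rib382 108 ((577.1903076171875, -117.87023162841797), (48.57588195800781, 111.91038513183594), 89.8641128540039)
tray 878 ((514.1614379882812, -392.83160400390625), (208.9188232421875, 235.7062225341797), 89.89852905273438)
trayrim 457 ((511.1423645019531, -388.84271240234375), (200.74977111816406, 229.71026611328125), 89.8609390258789)
ring 387 ((506.3469543457031, 462.5399169921875), (64.17636108398438, 63.97590255737305), 65.19628143310547)
```

```bash
cat >> h.py <<'E'
from scipy.spatial.transform import Rotation as Ro
def plan(*targets):
    o=get_obs(); q=o['tool_rot']; R=Ro.from_quat([q[1],q[2],q[3],q[0]])
    Rm=R.as_matrix(); th=np.degrees(np.arctan2(Rm[1,0],Rm[0,0]))
    print('t %.2f pos %s th %.1f w %.4f F %s'%(o['time_s'],(o['eef_pos']*1000).round(1),th,o['gripper_width'],o['ft_force'].round(2)))
    for t in targets:
        x,y,z,a=t; a=np.radians(a); c,s=np.cos(a),np.sin(a)
        Rt=np.array([[c,s,0],[s,-c,0],[0,0,-1]])
        sh=Rm.T@(np.array([x,y,z])/1000-o['eef_pos'])
        print(t,'xyz',sh.round(4).tolist(),'twist',np.degrees(Ro.from_matrix(Rm.T@Rt).as_rotvec()).round(2).tolist(),'rows>=',max(np.linalg.norm(sh)/.05,0).__round__(1))
E
python3 - <<'E'
from h import *
plan((428,319,150,-3.6),(428,319,10,-3.6))
E
```

```text
t 0.55 pos [ 220.9 -611.3  231.3] th 19.9 w 0.0856 F [-0.28 -0.44 -0.01]
(428, 319, 150, -3.6) xyz [0.511, -0.8045, 0.0813] twist [0.0, 0.0, 23.47] rows>= 19.1
(428, 319, 10, -3.6) xyz [0.511, -0.8045, 0.2213] twist [0.0, 0.0, 23.47] rows>= 19.6
```

Run:
```python
from h import *
plan((450,-100,200,8),(428,319,150,-3.6))
```

```text
t 0.55 pos [ 220.9 -611.3  231.3] th 19.9 w 0.0856 F [-0.28 -0.44 -0.01]
(450, -100, 200, 8) xyz [0.3893, -0.403, 0.0313] twist [0.0, 0.0, 11.87] rows>= 11.2
(428, 319, 150, -3.6) xyz [0.511, -0.8045, 0.0813] twist [0.0, 0.0, 23.47] rows>= 19.1
```

>>> {"name": "arm_command", "arguments": {
  "moves": [
    {"hand": 100, "xyz": [0.39, -0.402, 0.03], "twist": [0, 0, 12]},
    {"hand": 100, "xyz": [0.39, -0.402, 0.03], "twist": [0, 0, 12]},
    {"hand": 100, "xyz": [0.39, -0.402, 0.03], "twist": [0, 0, 12]},
    {"hand": 100, "xyz": [0.39, -0.402, 0.03], "twist": [0, 0, 12]},
    {"hand": 100, "xyz": [0.39, -0.402, 0.03], "twist": [0, 0, 12]},
    {"hand": 100, "xyz": [0.39, -0.402, 0.03], "twist": [0, 0, 12]},
    {"hand": 100, "xyz": [0.39, -0.402, 0.03], "twist": [0, 0, 12]},
    {"hand": 100, "xyz": [0.39, -0.402, 0.03], "twist": [0, 0, 12]},
    {"hand": 100, "xyz": [0.39, -0.402, 0.03], "twist": [0, 0, 12]},
    {"hand": 100, "xyz": [0.39, -0.402, 0.03], "twist": [0, 0, 12]},
    {"hand": 100, "xyz": [0.511, -0.8045, 0.08], "twist": [0, 0, 23.5]},
    {"hand": 100, "xyz": [0.511, -0.8045, 0.08], "twist": [0, 0, 23.5]},
    {"hand": 100, "xyz": [0.511, -0.8045, 0.08], "twist": [0, 0, 23.5]},
    {"hand": 100, "xyz": [0.511, -0.8045, 0.08], "twist": [0, 0, 23.5]},
    {"hand": 100, "xyz": [0.511, -0.8045, 0.08], "twist": [0, 0, 23.5]},
    {"hand": 100, "xyz": [0.511, -0.8045, 0.08], "twist": [0, 0, 23.5]},
    {"hand": 100, "xyz": [0.511, -0.8045, 0.08], "twist": [0, 0, 23.5]},
    {"hand": 100, "xyz": [0.511, -0.8045, 0.08], "twist": [0, 0, 23.5]},
    {"hand": 100, "xyz": [0.511, -0.8045, 0.08], "twist": [0, 0, 23.5]},
    {"hand": 100, "xyz": [0.511, -0.8045, 0.08], "twist": [0, 0, 23.5]}
  ]
}}

```text
time_s: 2.55
eef_pos: [0.4274, 0.3219, 0.1512]
tool_rot: [-0.0, 1.0, -0.031, 0.0]
ft_force: [0.3, -0.6, -0.1]
gripper_width: 0.0854
```

Run:
```python
from h import *
save('wrist','w1.png'); save('top','t1.png')
plan((428,319,60,-3.6),(428,319,10,-3.6))
```

```text
t 2.65 pos [427.3 322.3 150.9] th -3.4 w 0.0856 F [ 0.1  -1.67 -0.07]
(428, 319, 60, -3.6) xyz [0.0009, 0.0033, 0.0909] twist [-0.03, 0.04, 0.24] rows>= 1.8
(428, 319, 10, -3.6) xyz [0.001, 0.0034, 0.1409] twist [-0.03, 0.04, 0.24] rows>= 2.8
```

View pics/w1.png

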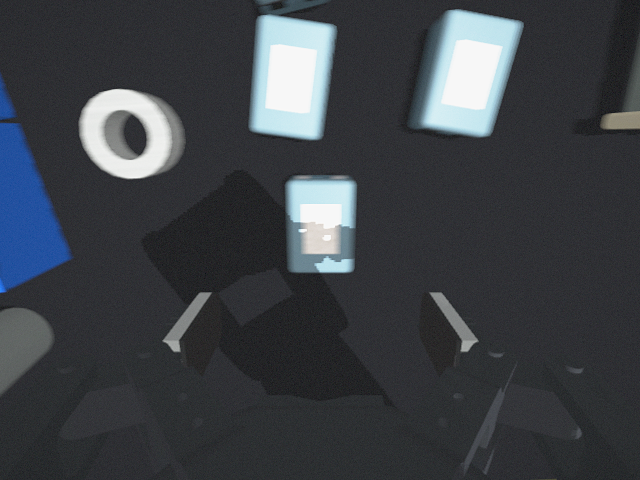

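View pics/t1.png

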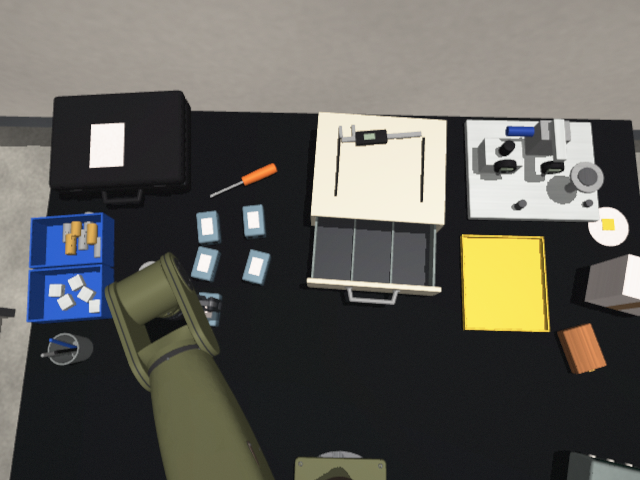

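The wrist view shows the case centred between the fingers at about (320,225). Next I descend and grip it.

>>> {"name": "arm_command", "arguments": {
  "moves": [
    {"hand": 100, "xyz": [0, 0, 0.05]},
    {"hand": 100, "xyz": [0, 0, 0.09]},
    {"hand": 100, "xyz": [0, 0, 0.12]},
    {"hand": 100, "xyz": [0, 0, 0.14]},
    {"hand": 100, "xyz": [0, 0, 0.14]},
    {"hand": 0, "xyz": [0, 0, 0.14]},
    {"hand": 0, "xyz": [0, 0, 0.14]},
    {"hand": 0, "xyz": [0, 0, 0.14]},
    {"hand": 0, "xyz": [0, 0, 0.14]},
    {"hand": 0, "xyz": [0, 0, 0.14]},
    {"hand": 0, "xyz": [0, 0, 0.14]},
    {"hand": 0, "xyz": [0, 0, 0.14]}
  ],
  "squeeze": 60
}}

```text
invalid input at $.moves[0]: expected keys hand, xyz, twist
```

Run:
```python
from h import *
plan((428,319,10,-3.6))
```

```text
t 2.65 pos [427.3 322.3 150.9] th -3.4 w 0.0856 F [ 0.1  -1.67 -0.07]
(428, 319, 10, -3.6) xyz [0.001, 0.0034, 0.1409] twist [-0.03, 0.04, 0.24] rows>= 2.8
```

>>> {"name": "arm_command", "arguments": {
  "moves": [
    {"hand": 0, "xyz": [0, 0, -0.03]},
    {"hand": 0, "xyz": [0, 0, -0.06]},
    {"hand": 0, "xyz": [0, 0, -0.1]},
    {"hand": 0, "xyz": [0, 0, -0.1]},
    {"hand": 0, "xyz": [0, 0, -0.1]},
    {"hand": 0, "xyz": [0, 0, -0.1]},
    {"hand": 0, "xyz": [0, 0, -0.1]},
    {"hand": 0, "xyz": [0, 0, -0.1]}
  ]
}}

```text
invalid input at $.moves[0]: expected keys hand, xyz, twist
```

Run:
```python
from h import *
save('side','s2.png')
for i in range(3):
    grab_frame('side'); print(get_obs()['ft_force'].round(2))
plan((428,319,150,-3.6))
```

```text
[ 0.31 -0.66  0.04]
[ 0.56 -0.07 -1.01]
[-0.59  0.5   0.87]
t 2.85 pos [428.1 318.3 151.4] th -3.7 w 0.0853 F [-0.59  0.5   0.87]
(428, 319, 150, -3.6) xyz [-0.0001, -0.0007, 0.0014] twist [0.02, -0.0, -0.07] rows>= 0.0
```

View pics/s2.png

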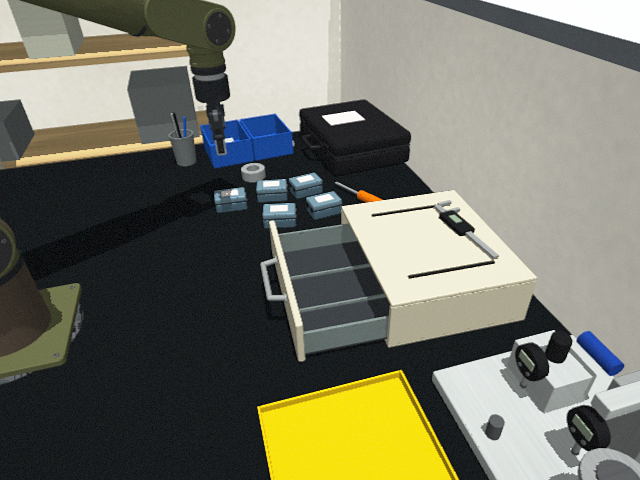

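The rows need all three keys, so nothing moved. The side view shows the gripper above the nearest case. Sending it again in full.

>>> {"name": "arm_command", "arguments": {
  "moves": [
    {"hand": 100, "xyz": [0, 0, 0.05], "twist": [0, 0, 0]},
    {"hand": 100, "xyz": [0, 0, 0.09], "twist": [0, 0, 0]},
    {"hand": 100, "xyz": [0, 0, 0.12], "twist": [0, 0, 0]},
    {"hand": 100, "xyz": [0, 0, 0.14], "twist": [0, 0, 0]},
    {"hand": 100, "xyz": [0, 0, 0.14], "twist": [0, 0, 0]},
    {"hand": 0, "xyz": [0, 0, 0.14], "twist": [0, 0, 0]},
    {"hand": 0, "xyz": [0, 0, 0.14], "twist": [0, 0, 0]},
    {"hand": 0, "xyz": [0, 0, 0.14], "twist": [0, 0, 0]},
    {"hand": 0, "xyz": [0, 0, 0.14], "twist": [0, 0, 0]},
    {"hand": 0, "xyz": [0, 0, 0.14], "twist": [0, 0, 0]},
    {"hand": 0, "xyz": [0, 0, 0.14], "twist": [0, 0, 0]},
    {"hand": 0, "xyz": [0, 0, 0.14], "twist": [0, 0, 0]}
  ],
  "squeeze": 60
}}

```text
time_s: 4.05
eef_pos: [0.4297, 0.3195, 0.0138]
tool_rot: [-0.001, 0.999, -0.032, 0.002]
ft_force: [-0.7, -2.0, 6.5]
gripper_width: 0.0493
```

>>> {"name": "arm_command", "arguments": {
  "moves": [
    {"hand": 0, "xyz": [0, 0, -0.03], "twist": [0, 0, 0]},
    {"hand": 0, "xyz": [0, 0, -0.06], "twist": [0, 0, 0]},
    {"hand": 0, "xyz": [0, 0, -0.1], "twist": [0, 0, 0]},
    {"hand": 0, "xyz": [0, 0, -0.1], "twist": [0, 0, 0]},
    {"hand": 0, "xyz": [0, 0, -0.1], "twist": [0, 0, 0]},
    {"hand": 0, "xyz": [0, 0, -0.1], "twist": [0, 0, 0]},
    {"hand": 0, "xyz": [0, 0, -0.1], "twist": [0, 0, 0]},
    {"hand": 0, "xyz": [0, 0, -0.1], "twist": [0, 0, 0]}
  ]
}}

```text
time_s: 4.85
eef_pos: [0.4269, 0.3183, 0.1092]
tool_rot: [0.001, 0.999, -0.032, -0.002]
ft_force: [-0.6, 0.2, -5.5]
gripper_width: 0.0491
```

```bash
cat >> h.py <<'E'
def weigh():
    F=[]
    for i in range(4): grab_frame('side'); F.append(get_obs()['ft_force'][2])
    print('Fz',np.round(F,2),'mean %.2f -> %.0f g'%(np.mean(F),-np.mean(F)/9.81*1000))
# drawer frame -> world (mm), tray
DF=np.array([605.7,-70.1]); DY=-2.7
def dr(x,y):
    a=np.radians(DY); return DF+[np.cos(a)*x-np.sin(a)*y,np.sin(a)*x+np.cos(a)*y]
TR=np.array([511.,-389.])
E
python3 - <<'E'
from h import *
save('side','s3.png')
weigh()
print(dr(-40,0),dr(-40,88),dr(-40,-88))
x,y=dr(-40,-88)
plan((x,y,200,-2.7),(TR[0]+50,TR[1]-45,200,0),(TR[0]+50,TR[1]-45,16,0))
E
```

```text
Fz [-5.63 -5.88 -5.71 -5.71] mean -5.73 -> 584 g
[565.744405   -68.21574197] [569.88977266  19.68656703] [ 561.59903734 -156.11805097]
t 5.10 pos [428.  318.9 111. ] th -3.6 w 0.0489 F [-0.7   0.03 -5.71]
(np.float64(561.5990373390727), np.float64(-156.11805096826765), 200, -2.7) xyz [0.1634, 0.4656, -0.0889] twist [0.02, 0.02, -0.93] rows>= 10.0
(np.float64(561.0), np.float64(-434.0), 200, 0) xyz [0.1804, 0.743, -0.0888] twist [0.02, 0.02, -3.63] rows>= 15.4
(np.float64(561.0), np.float64(-434.0), 16, 0) xyz [0.1805, 0.743, 0.0952] twist [0.02, 0.02, -3.63] rows>= 15.4
```

View pics/s3.png

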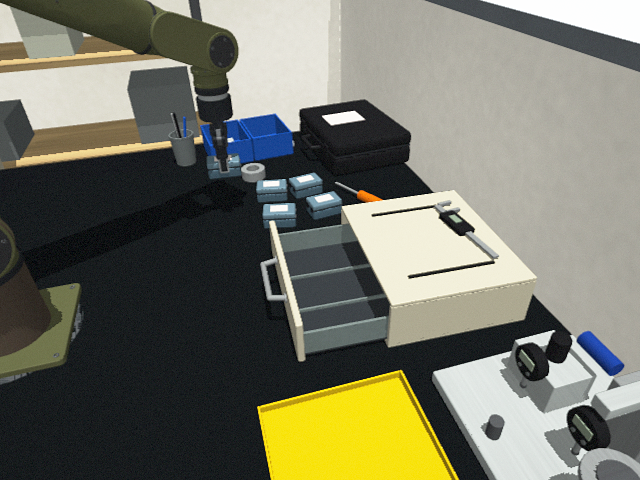

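The case weighs 584 g, so it is full. It goes in the right bay.

>>> {"name": "arm_command", "arguments": {
  "moves": [
    {"hand": 0, "xyz": [0, 0, -0.05], "twist": [0, 0, 0]},
    {"hand": 0, "xyz": [0.163, 0.466, -0.09], "twist": [0, 0, -0.9]},
    {"hand": 0, "xyz": [0.163, 0.466, -0.09], "twist": [0, 0, -0.9]},
    {"hand": 0, "xyz": [0.163, 0.466, -0.09], "twist": [0, 0, -0.9]},
    {"hand": 0, "xyz": [0.163, 0.466, -0.09], "twist": [0, 0, -0.9]},
    {"hand": 0, "xyz": [0.163, 0.466, -0.09], "twist": [0, 0, -0.9]},
    {"hand": 0, "xyz": [0.163, 0.466, -0.09], "twist": [0, 0, -0.9]},
    {"hand": 0, "xyz": [0.163, 0.466, -0.09], "twist": [0, 0, -0.9]},
    {"hand": 0, "xyz": [0.163, 0.466, -0.09], "twist": [0, 0, -0.9]},
    {"hand": 0, "xyz": [0.163, 0.466, -0.09], "twist": [0, 0, -0.9]},
    {"hand": 0, "xyz": [0.163, 0.466, -0.09], "twist": [0, 0, -0.9]},
    {"hand": 0, "xyz": [0.163, 0.466, -0.09], "twist": [0, 0, -0.9]},
    {"hand": 0, "xyz": [0.163, 0.466, -0.09], "twist": [0, 0, -0.9]},
    {"hand": 0, "xyz": [0.163, 0.466, -0.09], "twist": [0, 0, -0.9]},
    {"hand": 0, "xyz": [0.163, 0.466, -0.09], "twist": [0, 0, -0.9]}
  ]
}}

```text
time_s: 6.6
eef_pos: [0.5608, -0.1551, 0.2009]
tool_rot: [-0.0, 1.0, -0.023, -0.0]
ft_force: [0.5, -0.8, -5.6]
gripper_width: 0.0487
```

Run:
```python
from h import *
p,d=save('top','t4.png')
W=world('top',d)
for r in cases('top',d,W): print(*r)
x,y=dr(-40,-88)
plan((x,y,30,-2.7),(x,y,26,-2.7))
```

```text
0.89 [256. 269.] 530.8 210.6 z42.3 LxW 76 50 ang -12.5
0.89 [208. 228.] 625.5 333.0 z41.9 LxW 77 49 ang 9.0
0.83 [208. 262.] 535.5 333.6 z42.0 LxW 75 50 ang -11.1
0.64 [252. 222.] 644.2 222.4 z42.1 LxW 76 50 ang 7.7
t 6.70 pos [ 561.  -155.1  201.2] th -2.6 w 0.0484 F [-0.53 -0.62 -6.18]
(np.float64(561.5990373390727), np.float64(-156.11805096826765), 30, -2.7) xyz [0.0007, 0.001, 0.1712] twist [-0.01, 0.02, 0.07] rows>= 3.4
(np.float64(561.5990373390727), np.float64(-156.11805096826765), 26, -2.7) xyz [0.0007, 0.001, 0.1752] twist [-0.01, 0.02, 0.07] rows>= 3.5
```

View pics/t4.png

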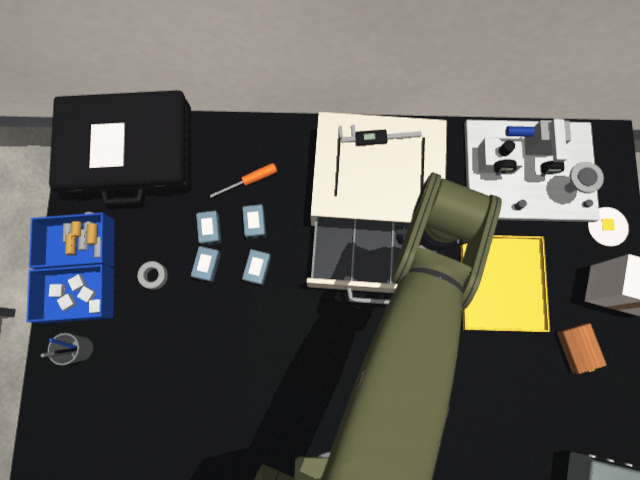

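The arm is over the right bay at (420,250), and the four other cases haven't moved. Lowering.

>>> {"name": "arm_command", "arguments": {
  "moves": [
    {"hand": 0, "xyz": [0.001, 0.001, 0.05], "twist": [0, 0, 0]},
    {"hand": 0, "xyz": [0.001, 0.001, 0.1], "twist": [0, 0, 0]},
    {"hand": 0, "xyz": [0.001, 0.001, 0.13], "twist": [0, 0, 0]},
    {"hand": 0, "xyz": [0.001, 0.001, 0.155], "twist": [0, 0, 0]},
    {"hand": 0, "xyz": [0.001, 0.001, 0.165], "twist": [0, 0, 0]},
    {"hand": 0, "xyz": [0.001, 0.001, 0.17], "twist": [0, 0, 0]},
    {"hand": 0, "xyz": [0.001, 0.001, 0.173], "twist": [0, 0, 0]},
    {"hand": 0, "xyz": [0.001, 0.001, 0.173], "twist": [0, 0, 0]},
    {"hand": 0, "xyz": [0.001, 0.001, 0.173], "twist": [0, 0, 0]}
  ]
}}

```text
time_s: 7.6
eef_pos: [0.5633, -0.1578, 0.03]
tool_rot: [0.0, 1.0, -0.024, 0.001]
ft_force: [0.2, -0.5, -5.3]
gripper_width: 0.0488
```

Run:
```python
from h import *
save('side','s5.png'); weigh(); plan()
```

```text
Fz [-5.56 -4.99 -5.3  -6.68] mean -5.63 -> 574 g
t 7.85 pos [ 562.5 -157.6   28.9] th -2.7 w 0.0487 F [ 0.38  0.09 -6.68]
```

View pics/s5.png

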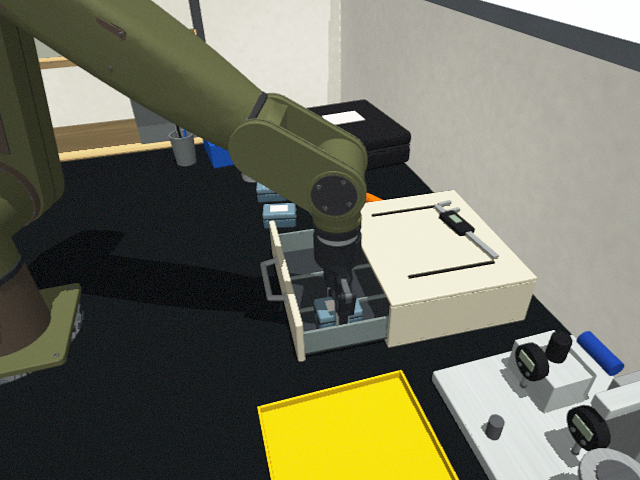

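The case is in the bay but still hanging about 3 mm up. I'll lower it and release.

>>> {"name": "arm_command", "arguments": {
  "moves": [
    {"hand": 0, "xyz": [0, 0, 0.002], "twist": [0, 0, 0]},
    {"hand": 0, "xyz": [0, 0, 0.004], "twist": [0, 0, 0]},
    {"hand": 0, "xyz": [0, 0, 0.004], "twist": [0, 0, 0]},
    {"hand": 72, "xyz": [0, 0, 0.004], "twist": [0, 0, 0]},
    {"hand": 72, "xyz": [0, 0, 0.004], "twist": [0, 0, 0]},
    {"hand": 72, "xyz": [0, 0, 0.004], "twist": [0, 0, 0]},
    {"hand": 72, "xyz": [0, 0, 0.004], "twist": [0, 0, 0]},
    {"hand": 72, "xyz": [0, 0, -0.03], "twist": [0, 0, 0]},
    {"hand": 72, "xyz": [0, 0, -0.08], "twist": [0, 0, 0]},
    {"hand": 72, "xyz": [0, 0, -0.13], "twist": [0, 0, 0]},
    {"hand": 100, "xyz": [0, 0, -0.17], "twist": [0, 0, 0]},
    {"hand": 100, "xyz": [0, 0, -0.17], "twist": [0, 0, 0]}
  ]
}}

```text
time_s: 9.05
eef_pos: [0.566, -0.1589, 0.2069]
tool_rot: [0.002, 1.0, -0.024, 0.007]
ft_force: [0.6, 0.1, 0.4]
gripper_width: 0.0853
```

Run:
```python
from h import *
plan((531,210.6,150,-12.8),(531,210.6,10,-12.8))
save('side','s6.png')
```

```text
t 9.05 pos [ 566.  -158.9  206.9] th -2.7 w 0.0853 F [0.59 0.06 0.41]
(531, 210.6, 150, -12.8) xyz [-0.0533, -0.3677, 0.0545] twist [0.19, -0.78, 10.07] rows>= 7.5
(531, 210.6, 10, -12.8) xyz [-0.0551, -0.3683, 0.1945] twist [0.19, -0.78, 10.07] rows>= 8.4
```

View pics/s6.png

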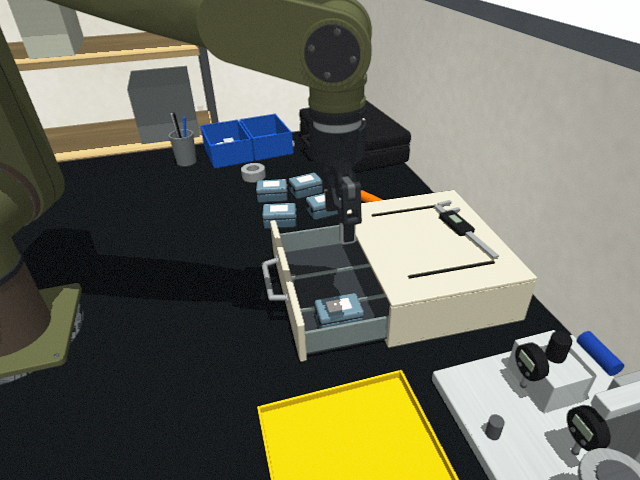

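The case lies flat in the right bay at (338,307). Next is the case at (531,211).

>>> {"name": "arm_command", "arguments": {
  "moves": [
    {"hand": 100, "xyz": [-0.0485, -0.366, 0.05], "twist": [0, 0, 10.1]},
    {"hand": 100, "xyz": [-0.0485, -0.366, 0.05], "twist": [0, 0, 10.1]},
    {"hand": 100, "xyz": [-0.0485, -0.366, 0.05], "twist": [0, 0, 10.1]},
    {"hand": 100, "xyz": [-0.0485, -0.366, 0.05], "twist": [0, 0, 10.1]},
    {"hand": 100, "xyz": [-0.0485, -0.366, 0.05], "twist": [0, 0, 10.1]},
    {"hand": 100, "xyz": [-0.0485, -0.366, 0.05], "twist": [0, 0, 10.1]},
    {"hand": 100, "xyz": [-0.0485, -0.366, 0.05], "twist": [0, 0, 10.1]},
    {"hand": 100, "xyz": [-0.0485, -0.366, 0.05], "twist": [0, 0, 10.1]},
    {"hand": 100, "xyz": [-0.0485, -0.366, 0.05], "twist": [0, 0, 10.1]},
    {"hand": 100, "xyz": [-0.0485, -0.366, 0.05], "twist": [0, 0, 10.1]},
    {"hand": 100, "xyz": [-0.0485, -0.366, 0.05], "twist": [0, 0, 10.1]},
    {"hand": 100, "xyz": [-0.0485, -0.366, 0.05], "twist": [0, 0, 10.1]}
  ]
}}

```text
time_s: 10.3
eef_pos: [0.5314, 0.2091, 0.1481]
tool_rot: [0.0, 0.994, -0.113, -0.0]
ft_force: [0.1, 0.2, -0.4]
gripper_width: 0.0855
```

Run:
```python
from h import *
p,d=save('top','t7.png')
W=world('top',d)
for r in cases('top',d,W): print(*r)
p,d=save('wrist','w7.png')
plan((531,210.6,10,-12.8))
W=world('wrist',d)
for r in cases('wrist',d,W): print(*r)
```

```text
0.8 [408. 257.] 562.9 -155.2 z56.0 LxW 75 50 ang -1.4
0.63 [214. 263.] 533.7 313.7 z40.5 LxW 30 10 ang -10.8
t 10.45 pos [531.5 209.5 148.5] th -12.9 w 0.0853 F [-0.05 -0.37  0.95]
(531, 210.6, 10, -12.8) xyz [-0.0007, -0.0009, 0.1385] twist [-0.01, -0.02, -0.12] rows>= 2.8
0.95 [135. 140.] 629.3 331.4 z40.0 LxW 76 50 ang 9.1
0.76 [264.  76.] 647.9 221.2 z40.3 LxW 76 50 ang 7.5
0.69 [175. 249.] 539.5 332.0 z39.9 LxW 76 50 ang -10.8
0.68 [320. 227.] 534.8 209.0 z40.1 LxW 75 50 ang -12.7
```

View pics/w7.png

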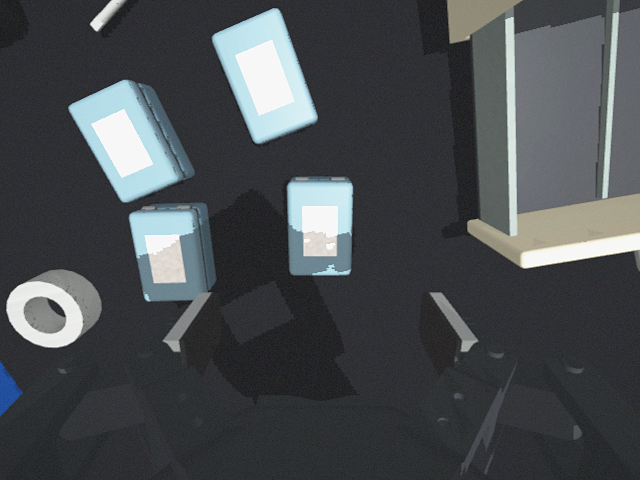

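The wrist view agrees with the case at (320,227), centred. Grasping and lifting it.

>>> {"name": "arm_command", "arguments": {
  "moves": [
    {"hand": 100, "xyz": [0.001, 0, 0.05], "twist": [0, 0, 0]},
    {"hand": 100, "xyz": [0.001, 0, 0.09], "twist": [0, 0, 0]},
    {"hand": 100, "xyz": [0.001, 0, 0.12], "twist": [0, 0, 0]},
    {"hand": 100, "xyz": [0.001, 0, 0.138], "twist": [0, 0, 0]},
    {"hand": 100, "xyz": [0.001, 0, 0.138], "twist": [0, 0, 0]},
    {"hand": 0, "xyz": [0.001, 0, 0.138], "twist": [0, 0, 0]},
    {"hand": 0, "xyz": [0.001, 0, 0.138], "twist": [0, 0, 0]},
    {"hand": 0, "xyz": [0.001, 0, 0.138], "twist": [0, 0, 0]},
    {"hand": 0, "xyz": [0.001, 0, 0.138], "twist": [0, 0, 0]},
    {"hand": 0, "xyz": [0.001, 0, 0.138], "twist": [0, 0, 0]},
    {"hand": 0, "xyz": [0.001, 0, 0.138], "twist": [0, 0, 0]},
    {"hand": 0, "xyz": [0.001, 0, 0.138], "twist": [0, 0, 0]},
    {"hand": 0, "xyz": [0, 0, 0.1], "twist": [0, 0, 0]},
    {"hand": 0, "xyz": [0, 0, 0.05], "twist": [0, 0, 0]},
    {"hand": 0, "xyz": [0, 0, 0], "twist": [0, 0, 0]},
    {"hand": 0, "xyz": [0, 0, 0], "twist": [0, 0, 0]},
    {"hand": 0, "xyz": [0, 0, 0], "twist": [0, 0, 0]},
    {"hand": 0, "xyz": [0, 0, 0], "twist": [0, 0, 0]},
    {"hand": 0, "xyz": [0, 0, 0], "twist": [0, 0, 0]},
    {"hand": 0, "xyz": [0, 0, 0], "twist": [0, 0, 0]}
  ]
}}

```text
time_s: 12.5
eef_pos: [0.5297, 0.21, 0.1457]
tool_rot: [0.001, 0.994, -0.112, -0.002]
ft_force: [1.0, 0.6, -4.9]
gripper_width: 0.049
```

Run:
```python
from h import *
weigh()
x,y=dr(-40,0)
plan((x,y,200,-2.7),(TR[0]+50,TR[1]-45,200,0))
```

```text
Fz [-4.26 -4.97 -3.85 -4.6 ] mean -4.42 -> 450 g
t 12.70 pos [530.9 210.4 147.6] th -12.8 w 0.0490 F [ 0.23  0.2  -4.6 ]
(np.float64(565.7444050015213), np.float64(-68.21574197161429), 200, -2.7) xyz [0.0958, 0.2639, -0.0523] twist [0.03, 0.06, -10.13] rows>= 5.7
(np.float64(561.0), np.float64(-434.0), 200, 0) xyz [0.1724, 0.6216, -0.0522] twist [0.03, 0.06, -12.83] rows>= 12.9
```

The case weighs 450 g, so it is full. It goes in the middle bay.

>>> {"name": "arm_command", "arguments": {
  "moves": [
    {"hand": 0, "xyz": [0.096, 0.264, -0.052], "twist": [0, 0, -10.1]},
    {"hand": 0, "xyz": [0.096, 0.264, -0.052], "twist": [0, 0, -10.1]},
    {"hand": 0, "xyz": [0.096, 0.264, -0.052], "twist": [0, 0, -10.1]},
    {"hand": 0, "xyz": [0.096, 0.264, -0.052], "twist": [0, 0, -10.1]},
    {"hand": 0, "xyz": [0.096, 0.264, -0.052], "twist": [0, 0, -10.1]},
    {"hand": 0, "xyz": [0.096, 0.264, -0.052], "twist": [0, 0, -10.1]},
    {"hand": 0, "xyz": [0.096, 0.264, -0.052], "twist": [0, 0, -10.1]},
    {"hand": 0, "xyz": [0.096, 0.264, -0.052], "twist": [0, 0, -10.1]},
    {"hand": 0, "xyz": [0.096, 0.264, -0.052], "twist": [0, 0, -10.1]},
    {"hand": 0, "xyz": [0.096, 0.264, -0.052], "twist": [0, 0, -10.1]},
    {"hand": 0, "xyz": [0.096, 0.264, -0.052], "twist": [0, 0, -10.1]}
  ]
}}

```text
time_s: 13.8
eef_pos: [0.5659, -0.0671, 0.1999]
tool_rot: [-0.0, 1.0, -0.023, -0.0]
ft_force: [0.8, 0.2, -4.1]
gripper_width: 0.0492
```

Run:
```python
from h import *
p,d=save('top','t8.png')
W=world('top',d)
for r in cases('top',d,W): print(*r)
x,y=dr(-40,0)
plan((x,y,26,-2.7))
```

```text
0.97 [255. 223.] 643.9 222.0 z42.2 LxW 76 50 ang 8.2
0.81 [205. 263.] 535.5 333.5 z42.4 LxW 75 48 ang -10.8
0.69 [405. 250.] 575.8 -147.7 z56.8 LxW 37 31 ang -10.4
0.44 [378. 248.] 546.8 -64.7 z229.3 LxW 44 12 ang 81.4
t 13.90 pos [566.  -67.4 200.1] th -2.6 w 0.0491 F [ 0.25  0.06 -5.36]
(np.float64(565.7444050015213), np.float64(-68.21574197161429), 26, -2.7) xyz [-0.0002, 0.0008, 0.1741] twist [-0.0, 0.02, 0.05] rows>= 3.5
```

>>> {"name": "arm_command", "arguments": {
  "moves": [
    {"hand": 0, "xyz": [0, 0.001, 0.05], "twist": [0, 0, 0]},
    {"hand": 0, "xyz": [0, 0.001, 0.1], "twist": [0, 0, 0]},
    {"hand": 0, "xyz": [0, 0.001, 0.13], "twist": [0, 0, 0]},
    {"hand": 0, "xyz": [0, 0.001, 0.155], "twist": [0, 0, 0]},
    {"hand": 0, "xyz": [0, 0.001, 0.167], "twist": [0, 0, 0]},
    {"hand": 0, "xyz": [0, 0.001, 0.171], "twist": [0, 0, 0]},
    {"hand": 0, "xyz": [0, 0.001, 0.174], "twist": [0, 0, 0]},
    {"hand": 0, "xyz": [0, 0.001, 0.175], "twist": [0, 0, 0]},
    {"hand": 0, "xyz": [0, 0.001, 0.175], "twist": [0, 0, 0]},
    {"hand": 72, "xyz": [0, 0.001, 0.175], "twist": [0, 0, 0]},
    {"hand": 72, "xyz": [0, 0.001, 0.175], "twist": [0, 0, 0]},
    {"hand": 72, "xyz": [0, 0.001, 0.175], "twist": [0, 0, 0]},
    {"hand": 72, "xyz": [0, 0.001, 0.175], "twist": [0, 0, 0]},
    {"hand": 72, "xyz": [0, 0.001, 0.14], "twist": [0, 0, 0]},
    {"hand": 72, "xyz": [0, 0.001, 0.09], "twist": [0, 0, 0]},
    {"hand": 72, "xyz": [0, 0.001, 0.04], "twist": [0, 0, 0]},
    {"hand": 100, "xyz": [0, 0.001, 0], "twist": [0, 0, 0]},
    {"hand": 100, "xyz": [0, 0.001, 0], "twist": [0, 0, 0]},
    {"hand": 100, "xyz": [0, 0.001, 0], "twist": [0, 0, 0]}
  ]
}}

```text
time_s: 15.8
eef_pos: [0.5668, -0.0695, 0.2021]
tool_rot: [0.0, 1.0, -0.024, 0.002]
ft_force: [-0.6, 0.9, -0.7]
gripper_width: 0.0851
```

Run:
```python
from h import *
save('side','s9.png')
plan((537,333,150,-11),(646,222,150,8))
```

```text
t 15.85 pos [565.8 -69.2 199.9] th -2.7 w 0.0852 F [ 0.23  1.04 -0.39]
(537, 333, 150, -11) xyz [-0.0478, -0.4004, 0.05] twist [-0.0, 0.02, 8.27] rows>= 8.1
(646, 222, 150, 8) xyz [0.0663, -0.2947, 0.0499] twist [-0.01, 0.02, -10.73] rows>= 6.1
```

View pics/s9.png

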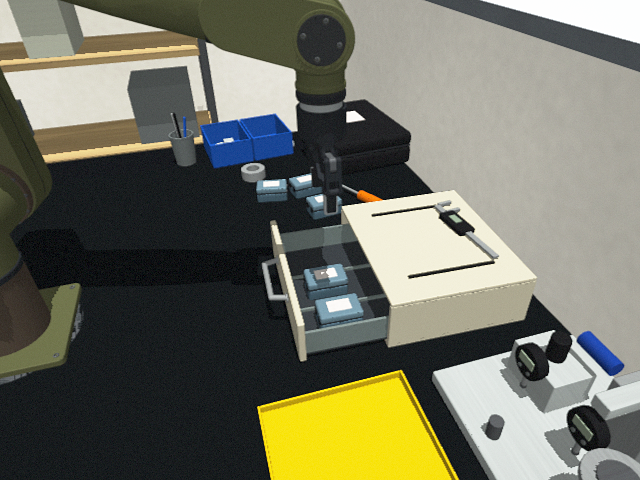

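Two cases lie flat, at (338,307) and (325,277). Next is the case at (646,222).

>>> {"name": "arm_command", "arguments": {
  "moves": [
    {"hand": 100, "xyz": [0.066, -0.295, 0.04], "twist": [0, 0, -10.7]},
    {"hand": 100, "xyz": [0.066, -0.295, 0.04], "twist": [0, 0, -10.7]},
    {"hand": 100, "xyz": [0.066, -0.295, 0.04], "twist": [0, 0, -10.7]},
    {"hand": 100, "xyz": [0.066, -0.295, 0.04], "twist": [0, 0, -10.7]},
    {"hand": 100, "xyz": [0.066, -0.295, 0.04], "twist": [0, 0, -10.7]},
    {"hand": 100, "xyz": [0.066, -0.295, 0.04], "twist": [0, 0, -10.7]},
    {"hand": 100, "xyz": [0.066, -0.295, 0.05], "twist": [0, 0, -10.7]},
    {"hand": 100, "xyz": [0.066, -0.295, 0.05], "twist": [0, 0, -10.7]},
    {"hand": 100, "xyz": [0.066, -0.295, 0.05], "twist": [0, 0, -10.7]},
    {"hand": 100, "xyz": [0.066, -0.295, 0.05], "twist": [0, 0, -10.7]}
  ]
}}

```text
time_s: 16.85
eef_pos: [0.6458, 0.2207, 0.15]
tool_rot: [0.0, 0.998, 0.069, -0.0]
ft_force: [-0.1, -0.4, -0.2]
gripper_width: 0.0852
```

Run:
```python
from h import *
p,d=save('wrist','w10.png')
W=world('wrist',d)
for r in cases('wrist',d,W): print(*r)
plan((646,222,10,8))
```

```text
0.88 [171. 298.] 558.6 348.1 z39.9 LxW 65 29 ang -38.8
0.65 [616. 351.] 564.9 -51.2 z53.6 LxW 80 24 ang 20.3
0.65 [322. 224.] 648.9 221.1 z40.6 LxW 75 50 ang 7.5
0.57 [186. 228.] 630.5 331.6 z40.4 LxW 75 50 ang 9.4
t 16.95 pos [646.3 220.9 150.9] th 7.9 w 0.0855 F [-0.21 -0.19  0.22]
(646, 222, 10, 8) xyz [-0.0002, -0.0011, 0.1409] twist [0.0, -0.04, -0.14] rows>= 2.8
```

View pics/w10.png

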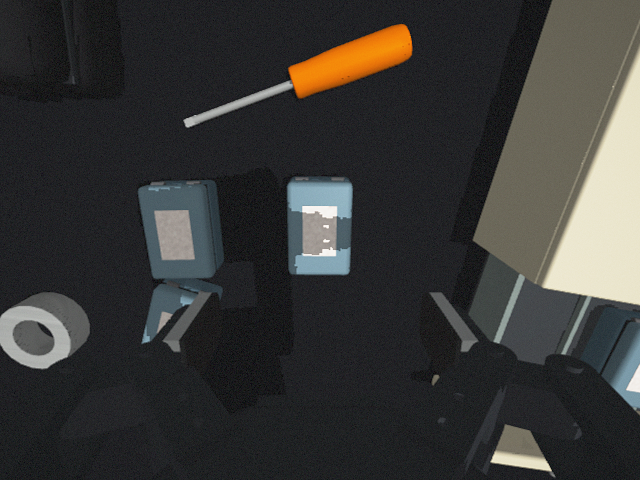

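The target is centred at (322,224). The case at lower left, (171,298), may have been knocked, so I'll re-measure it later. Grasping now.

>>> {"name": "arm_command", "arguments": {
  "moves": [
    {"hand": 100, "xyz": [0.002, 0, 0.05], "twist": [0, 0, 0]},
    {"hand": 100, "xyz": [0.002, 0, 0.09], "twist": [0, 0, 0]},
    {"hand": 100, "xyz": [0.002, 0, 0.12], "twist": [0, 0, 0]},
    {"hand": 100, "xyz": [0.002, 0, 0.14], "twist": [0, 0, 0]},
    {"hand": 100, "xyz": [0.002, 0, 0.14], "twist": [0, 0, 0]},
    {"hand": 0, "xyz": [0.002, 0, 0.14], "twist": [0, 0, 0]},
    {"hand": 0, "xyz": [0.002, 0, 0.14], "twist": [0, 0, 0]},
    {"hand": 0, "xyz": [0.002, 0, 0.14], "twist": [0, 0, 0]},
    {"hand": 0, "xyz": [0.002, 0, 0.14], "twist": [0, 0, 0]},
    {"hand": 0, "xyz": [0.002, 0, 0.14], "twist": [0, 0, 0]},
    {"hand": 0, "xyz": [0.002, 0, 0.14], "twist": [0, 0, 0]},
    {"hand": 0, "xyz": [0.002, 0, 0.14], "twist": [0, 0, 0]},
    {"hand": 0, "xyz": [0, 0, 0.1], "twist": [0, 0, 0]},
    {"hand": 0, "xyz": [0, 0, 0.05], "twist": [0, 0, 0]},
    {"hand": 0, "xyz": [0, 0, 0], "twist": [0, 0, 0]},
    {"hand": 0, "xyz": [0, 0, -0.02], "twist": [0, 0, 0]},
    {"hand": 0, "xyz": [0, 0, -0.02], "twist": [0, 0, 0]},
    {"hand": 0, "xyz": [0, 0, -0.02], "twist": [0, 0, 0]},
    {"hand": 0, "xyz": [0, 0, -0.02], "twist": [0, 0, 0]},
    {"hand": 0, "xyz": [0, 0, -0.02], "twist": [0, 0, 0]}
  ]
}}

```text
time_s: 18.95
eef_pos: [0.6445, 0.2218, 0.1668]
tool_rot: [0.0, 0.998, 0.069, -0.003]
ft_force: [-0.0, -0.2, -1.9]
gripper_width: 0.0486
```

Run:
```python
from h import *
p,d=save('top','t11.png')
weigh()
x,y=dr(-40,88)
plan((x,y,200,-2.7),(TR[0]+50,TR[1]-45,200,0))
```

```text
Fz [-1.71 -1.34 -1.06 -1.42] mean -1.38 -> 141 g
t 19.20 pos [645.8 222.2 169.5] th 8.0 w 0.0493 F [ 0.26  0.25 -1.42]
(np.float64(569.8897726639698), np.float64(19.686567025039068), 200, -2.7) xyz [-0.1033, 0.19, -0.0304] twist [0.01, 0.07, 10.67] rows>= 4.4
(np.float64(561.0), np.float64(-434.0), 200, 0) xyz [-0.175, 0.6381, -0.0302] twist [0.01, 0.07, 7.97] rows>= 13.2
```

View pics/t11.png

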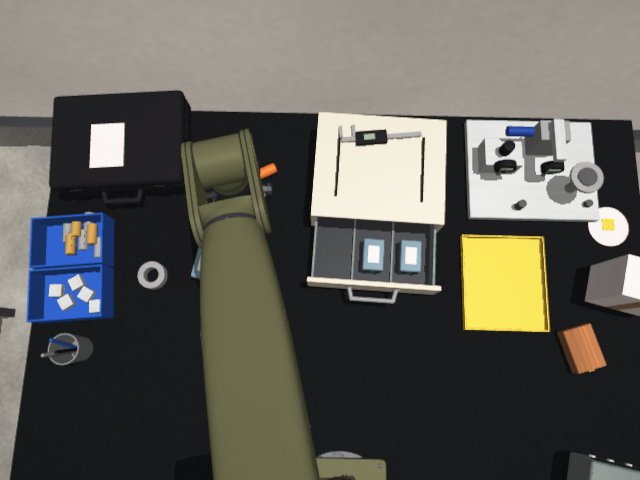

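The case weighs 141 g, so it is empty. It goes to the yellow tray.

>>> {"name": "arm_command", "arguments": {
  "moves": [
    {"hand": 0, "xyz": [-0.175, 0.638, -0.03], "twist": [0, 0, 8]},
    {"hand": 0, "xyz": [-0.175, 0.638, -0.03], "twist": [0, 0, 8]},
    {"hand": 0, "xyz": [-0.175, 0.638, -0.03], "twist": [0, 0, 8]},
    {"hand": 0, "xyz": [-0.175, 0.638, -0.03], "twist": [0, 0, 8]},
    {"hand": 0, "xyz": [-0.175, 0.638, -0.03], "twist": [0, 0, 8]},
    {"hand": 0, "xyz": [-0.175, 0.638, -0.03], "twist": [0, 0, 8]},
    {"hand": 0, "xyz": [-0.175, 0.638, -0.03], "twist": [0, 0, 8]},
    {"hand": 0, "xyz": [-0.175, 0.638, -0.03], "twist": [0, 0, 8]},
    {"hand": 0, "xyz": [-0.175, 0.638, -0.03], "twist": [0, 0, 8]},
    {"hand": 0, "xyz": [-0.175, 0.638, -0.03], "twist": [0, 0, 8]},
    {"hand": 0, "xyz": [-0.175, 0.638, -0.03], "twist": [0, 0, 8]},
    {"hand": 0, "xyz": [-0.175, 0.638, -0.03], "twist": [0, 0, 8]},
    {"hand": 0, "xyz": [-0.175, 0.638, -0.03], "twist": [0, 0, 8]},
    {"hand": 0, "xyz": [-0.175, 0.638, -0.03], "twist": [0, 0, 8]},
    {"hand": 0, "xyz": [-0.175, 0.638, -0.03], "twist": [0, 0, 8]},
    {"hand": 0, "xyz": [-0.175, 0.638, -0.03], "twist": [0, 0, 8]}
  ]
}}

```text
time_s: 20.8
eef_pos: [0.5613, -0.4329, 0.1999]
tool_rot: [-0.001, 1.0, -0.0, -0.0]
ft_force: [0.2, 1.0, -2.1]
gripper_width: 0.0491
```

Run:
```python
from h import *
p,d=save('top','t12.png')
W=world('top',d)
for r in cases('top',d,W): print(*r)
weigh()
plan((TR[0]+50,TR[1]-45,16,0))
```

```text
0.95 [408. 256.] 563.3 -155.8 z56.2 LxW 76 48 ang -1.0
0.91 [208. 227.] 625.7 333.0 z42.4 LxW 76 50 ang 9.5
0.86 [204. 261.] 535.6 333.6 z42.3 LxW 75 50 ang -11.0
0.67 [373. 257.] 564.5 -68.1 z56.3 LxW 76 49 ang -2.4
0.65 [548. 259.] 555.7 -413.9 z226.8 LxW 74 17 ang -2.7
Fz [-0.67 -0.99 -0.55 -1.22] mean -0.86 -> 87 g
t 21.10 pos [ 561.7 -432.6  200.5] th 0.1 w 0.0490 F [-0.24  0.14 -1.22]
(np.float64(561.0), np.float64(-434.0), 16, 0) xyz [-0.0007, 0.0014, 0.1845] twist [-0.0, -0.0, 0.07] rows>= 3.7
```

View pics/t12.png

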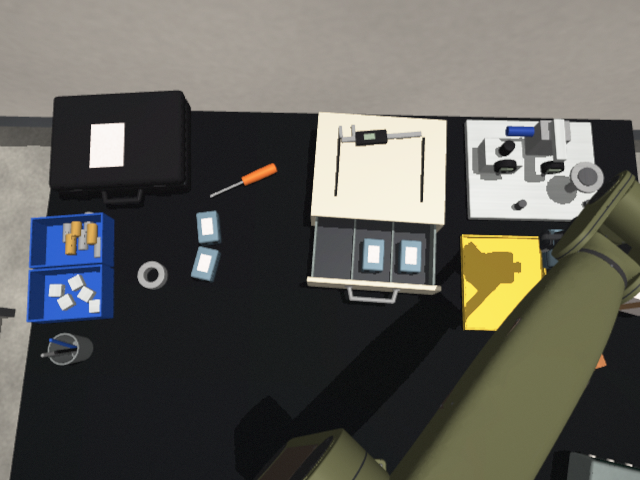

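The two remaining cases are unmoved at (208,227) and (204,261), and two are in the drawer. Lowering into the tray.

>>> {"name": "arm_command", "arguments": {
  "moves": [
    {"hand": 0, "xyz": [0, 0, 0.05], "twist": [0, 0, 0]},
    {"hand": 0, "xyz": [0, 0, 0.1], "twist": [0, 0, 0]},
    {"hand": 0, "xyz": [0, 0, 0.14], "twist": [0, 0, 0]},
    {"hand": 0, "xyz": [0, 0, 0.165], "twist": [0, 0, 0]},
    {"hand": 0, "xyz": [0, 0, 0.177], "twist": [0, 0, 0]},
    {"hand": 0, "xyz": [0, 0, 0.182], "twist": [0, 0, 0]},
    {"hand": 0, "xyz": [0, 0, 0.185], "twist": [0, 0, 0]},
    {"hand": 0, "xyz": [0, 0, 0.185], "twist": [0, 0, 0]},
    {"hand": 0, "xyz": [0, 0, 0.185], "twist": [0, 0, 0]},
    {"hand": 80, "xyz": [0, 0, 0.185], "twist": [0, 0, 0]},
    {"hand": 80, "xyz": [0, 0, 0.185], "twist": [0, 0, 0]},
    {"hand": 80, "xyz": [0, 0, 0.185], "twist": [0, 0, 0]},
    {"hand": 80, "xyz": [0, 0, 0.185], "twist": [0, 0, 0]},
    {"hand": 80, "xyz": [0, 0, 0.185], "twist": [0, 0, 0]},
    {"hand": 80, "xyz": [0, 0, 0.14], "twist": [0, 0, 0]},
    {"hand": 80, "xyz": [0, 0, 0.09], "twist": [0, 0, 0]},
    {"hand": 100, "xyz": [0, 0, 0.04], "twist": [0, 0, 0]},
    {"hand": 100, "xyz": [0, 0, 0], "twist": [0, 0, 0]},
    {"hand": 100, "xyz": [0, 0, 0], "twist": [0, 0, 0]},
    {"hand": 100, "xyz": [0, 0, 0], "twist": [0, 0, 0]}
  ]
}}

```text
time_s: 23.1
eef_pos: [0.5618, -0.4344, 0.2023]
tool_rot: [0.001, 1.0, -0.0, 0.001]
ft_force: [0.3, 0.9, 0.2]
gripper_width: 0.0856
```

Run:
```python
from h import *
p,d=save('top','t13.png')
p,d=save('side','s13.png')
plan((537,333,150,-11))
```

```text
t 23.20 pos [ 560.4 -433.1  198.1] th -0.0 w 0.0853 F [ 0.06  0.35 -0.79]
(537, 333, 150, -11) xyz [-0.0237, -0.766, 0.0499] twist [-0.11, 0.15, 10.97] rows>= 15.4
```

View pics/s13.png

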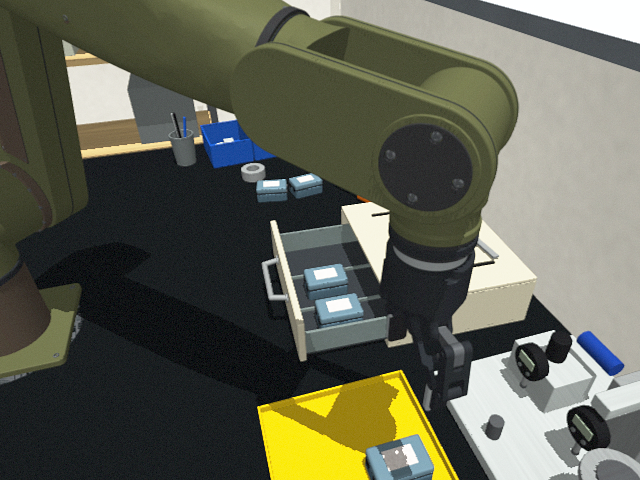

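The case lies in the tray at (400,458). Next is the case at (537,333).

>>> {"name": "arm_command", "arguments": {
  "moves": [
    {"hand": 100, "xyz": [-0.024, -0.766, 0], "twist": [0, 0, 11]},
    {"hand": 100, "xyz": [-0.024, -0.766, 0], "twist": [0, 0, 11]},
    {"hand": 100, "xyz": [-0.024, -0.766, 0], "twist": [0, 0, 11]},
    {"hand": 100, "xyz": [-0.024, -0.766, 0], "twist": [0, 0, 11]},
    {"hand": 100, "xyz": [-0.024, -0.766, 0], "twist": [0, 0, 11]},
    {"hand": 100, "xyz": [-0.024, -0.766, 0], "twist": [0, 0, 11]},
    {"hand": 100, "xyz": [-0.024, -0.766, 0], "twist": [0, 0, 11]},
    {"hand": 100, "xyz": [-0.024, -0.766, 0], "twist": [0, 0, 11]},
    {"hand": 100, "xyz": [-0.024, -0.766, 0], "twist": [0, 0, 11]},
    {"hand": 100, "xyz": [-0.024, -0.766, 0], "twist": [0, 0, 11]},
    {"hand": 100, "xyz": [-0.024, -0.766, 0], "twist": [0, 0, 11]},
    {"hand": 100, "xyz": [-0.024, -0.766, 0], "twist": [0, 0, 11]},
    {"hand": 100, "xyz": [-0.024, -0.766, 0.03], "twist": [0, 0, 11]},
    {"hand": 100, "xyz": [-0.024, -0.766, 0.05], "twist": [0, 0, 11]},
    {"hand": 100, "xyz": [-0.024, -0.766, 0.05], "twist": [0, 0, 11]},
    {"hand": 100, "xyz": [-0.024, -0.766, 0.05], "twist": [0, 0, 11]},
    {"hand": 100, "xyz": [-0.024, -0.766, 0.05], "twist": [0, 0, 11]},
    {"hand": 100, "xyz": [-0.024, -0.766, 0.05], "twist": [0, 0, 11]},
    {"hand": 100, "xyz": [-0.024, -0.766, 0.05], "twist": [0, 0, 11]},
    {"hand": 100, "xyz": [-0.024, -0.766, 0.05], "twist": [0, 0, 11]}
  ]
}}

```text
time_s: 25.2
eef_pos: [0.5381, 0.3309, 0.1507]
tool_rot: [-0.0, 0.995, -0.097, 0.0]
ft_force: [1.0, -0.6, -0.4]
gripper_width: 0.0854
```

Run:
```python
from h import *
p,d=save('wrist','w14.png')
W=world('wrist',d)
for r in cases('wrist',d,W): print(*r)
p,d=grab_frame('top'); W=world('top',d)
for r in cases('top',d,W): print(*r)
plan((537,333,10,-11))
```

```text
0.85 [295. 110.] 629.4 332.2 z40.4 LxW 76 50 ang 9.0
0.75 [318. 228.] 539.9 332.6 z40.3 LxW 75 50 ang -11.2
0.96 [371. 259.] 564.7 -67.4 z56.0 LxW 75 50 ang -0.2
0.88 [524. 263.] 556.6 -432.6 z45.7 LxW 75 51 ang -0.9
0.78 [210. 230.] 625.0 331.7 z42.5 LxW 75 48 ang 8.1
0.63 [408. 257.] 563.3 -155.8 z56.1 LxW 76 48 ang -1.3
0.52 [212. 265.] 524.6 316.0 z40.8 LxW 26 11 ang -5.7
t 25.40 pos [538.  331.5 150.9] th -11.1 w 0.0854 F [ 0.69 -0.52 -0.17]
(537, 333, 10, -11) xyz [-0.0014, -0.0012, 0.1409] twist [-0.03, -0.04, -0.09] rows>= 2.8
```

View pics/w14.png

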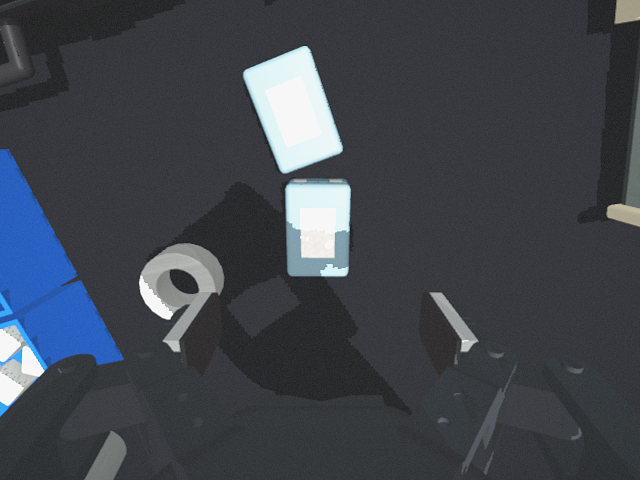

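The target is centred at (318,228) and the ring is clear of the fingers. Grasping.

>>> {"name": "arm_command", "arguments": {
  "moves": [
    {"hand": 100, "xyz": [0, -0.001, 0.05], "twist": [0, 0, 0]},
    {"hand": 100, "xyz": [0, -0.001, 0.09], "twist": [0, 0, 0]},
    {"hand": 100, "xyz": [0, -0.001, 0.12], "twist": [0, 0, 0]},
    {"hand": 100, "xyz": [0, -0.001, 0.14], "twist": [0, 0, 0]},
    {"hand": 100, "xyz": [0, -0.001, 0.14], "twist": [0, 0, 0]},
    {"hand": 0, "xyz": [0, -0.001, 0.14], "twist": [0, 0, 0]},
    {"hand": 0, "xyz": [0, -0.001, 0.14], "twist": [0, 0, 0]},
    {"hand": 0, "xyz": [0, -0.001, 0.14], "twist": [0, 0, 0]},
    {"hand": 0, "xyz": [0, -0.001, 0.14], "twist": [0, 0, 0]},
    {"hand": 0, "xyz": [0, -0.001, 0.14], "twist": [0, 0, 0]},
    {"hand": 0, "xyz": [0, -0.001, 0.14], "twist": [0, 0, 0]},
    {"hand": 0, "xyz": [0, -0.001, 0.14], "twist": [0, 0, 0]},
    {"hand": 0, "xyz": [0, 0, 0.1], "twist": [0, 0, 0]},
    {"hand": 0, "xyz": [0, 0, 0.05], "twist": [0, 0, 0]},
    {"hand": 0, "xyz": [0, 0, 0], "twist": [0, 0, 0]},
    {"hand": 0, "xyz": [0, 0, 0], "twist": [0, 0, 0]},
    {"hand": 0, "xyz": [0, 0, 0], "twist": [0, 0, 0]},
    {"hand": 0, "xyz": [0, 0, 0], "twist": [0, 0, 0]},
    {"hand": 0, "xyz": [0, 0, 0], "twist": [0, 0, 0]},
    {"hand": 0, "xyz": [0, 0, 0], "twist": [0, 0, 0]}
  ]
}}

```text
time_s: 27.4
eef_pos: [0.5363, 0.3315, 0.1474]
tool_rot: [0.001, 0.995, -0.096, -0.002]
ft_force: [-0.9, -0.8, -4.8]
gripper_width: 0.0491
```

Run:
```python
from h import *
weigh()
x,y=dr(-40,88)
plan((x,y,200,-2.7),(TR[0]+50,TR[1]+45,200,0))
```

```text
Fz [-6.09 -4.97 -4.58 -5.05] mean -5.17 -> 527 g
t 27.60 pos [537.4 332.  149.5] th -11.0 w 0.0489 F [-0.64  0.15 -5.05]
(np.float64(569.8897726639698), np.float64(19.686567025039068), 200, -2.7) xyz [0.0916, 0.3004, -0.0503] twist [0.04, 0.06, -8.33] rows>= 6.4
(np.float64(561.0), np.float64(-344.0), 200, 0) xyz [0.1525, 0.659, -0.0501] twist [0.04, 0.06, -11.03] rows>= 13.6
```

The case weighs 527 g, so it is full. It goes in the left bay.

>>> {"name": "arm_command", "arguments": {
  "moves": [
    {"hand": 0, "xyz": [0.0916, 0.3, -0.05], "twist": [0, 0, -8.3]},
    {"hand": 0, "xyz": [0.0916, 0.3, -0.05], "twist": [0, 0, -8.3]},
    {"hand": 0, "xyz": [0.0916, 0.3, -0.05], "twist": [0, 0, -8.3]},
    {"hand": 0, "xyz": [0.0916, 0.3, -0.05], "twist": [0, 0, -8.3]},
    {"hand": 0, "xyz": [0.0916, 0.3, -0.05], "twist": [0, 0, -8.3]},
    {"hand": 0, "xyz": [0.0916, 0.3, -0.05], "twist": [0, 0, -8.3]},
    {"hand": 0, "xyz": [0.0916, 0.3, -0.05], "twist": [0, 0, -8.3]},
    {"hand": 0, "xyz": [0.0916, 0.3, -0.05], "twist": [0, 0, -8.3]},
    {"hand": 0, "xyz": [0.0916, 0.3, -0.05], "twist": [0, 0, -8.3]},
    {"hand": 0, "xyz": [0.0916, 0.3, -0.05], "twist": [0, 0, -8.3]},
    {"hand": 0, "xyz": [0.0916, 0.3, -0.05], "twist": [0, 0, -8.3]},
    {"hand": 0, "xyz": [0.0916, 0.3, -0.05], "twist": [0, 0, -8.3]}
  ]
}}

```text
time_s: 28.8
eef_pos: [0.5699, 0.0212, 0.2]
tool_rot: [-0.0, 1.0, -0.023, -0.0]
ft_force: [0.5, 1.1, -4.3]
gripper_width: 0.0489
```

Run:
```python
from h import *
p,d=save('top','t15.png')
weigh()
x,y=dr(-40,88)
plan((x,y,25,-2.7))
```

```text
Fz [-4.76 -4.29 -5.09 -5.73] mean -4.97 -> 507 g
t 29.05 pos [570.1  20.5 200.3] th -2.7 w 0.0491 F [-0.34  0.52 -5.73]
(np.float64(569.8897726639698), np.float64(19.686567025039068), 25, -2.7) xyz [-0.0001, 0.0008, 0.1753] twist [-0.0, 0.0, 0.0] rows>= 3.5
```

View pics/t15.png

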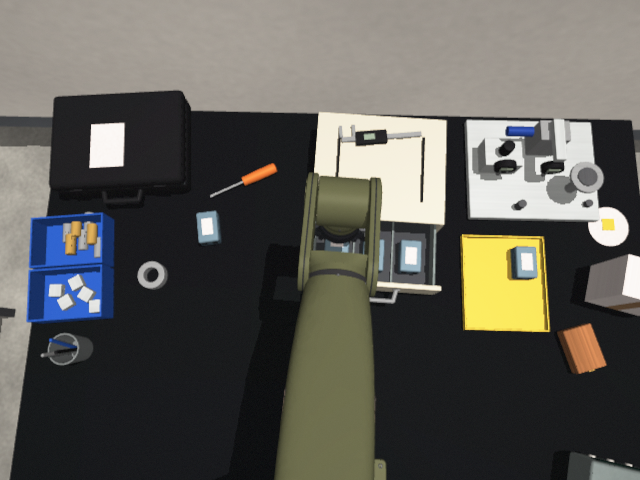

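The arm is over the left bay. One case is left on the bench at (207,228), and one is in the tray at (524,262).

>>> {"name": "arm_command", "arguments": {
  "moves": [
    {"hand": 0, "xyz": [0, 0.001, 0.05], "twist": [0, 0, 0]},
    {"hand": 0, "xyz": [0, 0.001, 0.1], "twist": [0, 0, 0]},
    {"hand": 0, "xyz": [0, 0.001, 0.13], "twist": [0, 0, 0]},
    {"hand": 0, "xyz": [0, 0.001, 0.155], "twist": [0, 0, 0]},
    {"hand": 0, "xyz": [0, 0.001, 0.167], "twist": [0, 0, 0]},
    {"hand": 0, "xyz": [0, 0.001, 0.171], "twist": [0, 0, 0]},
    {"hand": 0, "xyz": [0, 0.001, 0.174], "twist": [0, 0, 0]},
    {"hand": 0, "xyz": [0, 0.001, 0.175], "twist": [0, 0, 0]},
    {"hand": 0, "xyz": [0, 0.001, 0.175], "twist": [0, 0, 0]},
    {"hand": 72, "xyz": [0, 0.001, 0.175], "twist": [0, 0, 0]},
    {"hand": 72, "xyz": [0, 0.001, 0.175], "twist": [0, 0, 0]},
    {"hand": 72, "xyz": [0, 0.001, 0.175], "twist": [0, 0, 0]},
    {"hand": 72, "xyz": [0, 0.001, 0.175], "twist": [0, 0, 0]},
    {"hand": 72, "xyz": [0, 0.001, 0.14], "twist": [0, 0, 0]},
    {"hand": 72, "xyz": [0, 0.001, 0.09], "twist": [0, 0, 0]},
    {"hand": 72, "xyz": [0, 0.001, 0.04], "twist": [0, 0, 0]},
    {"hand": 100, "xyz": [0, 0.001, 0], "twist": [0, 0, 0]},
    {"hand": 100, "xyz": [0, 0.001, 0], "twist": [0, 0, 0]},
    {"hand": 100, "xyz": [0, 0.001, 0], "twist": [0, 0, 0]}
  ]
}}

```text
time_s: 30.95
eef_pos: [0.5709, 0.0191, 0.2021]
tool_rot: [0.0, 1.0, -0.024, 0.002]
ft_force: [-0.8, 0.1, -0.9]
gripper_width: 0.0853
```

Run:
```python
from h import *
save('side','s16.png')
plan((627,332,150,9))
```

```text
t 31.00 pos [569.7  19.2 199.9] th -2.7 w 0.0854 F [ 0.11  0.05 -0.81]
(627, 332, 150, 9) xyz [0.0423, -0.3152, 0.0499] twist [-0.01, 0.03, -11.73] rows>= 6.4
```

View pics/s16.png

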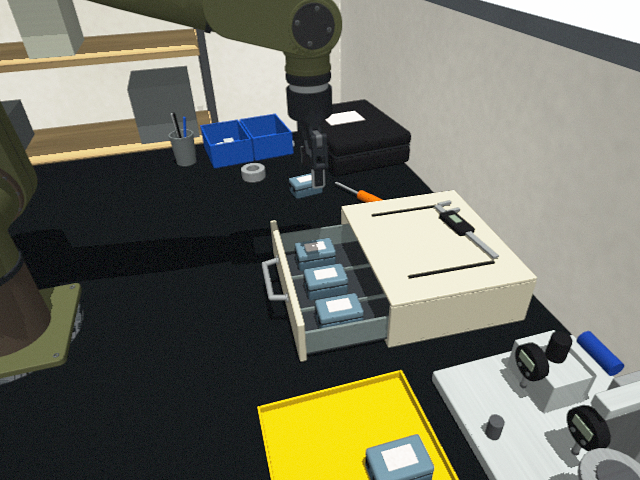

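Three cases are in the bays and one is in the tray. Last one.

>>> {"name": "arm_command", "arguments": {
  "moves": [
    {"hand": 100, "xyz": [0.042, -0.315, 0.04], "twist": [0, 0, -11.7]},
    {"hand": 100, "xyz": [0.042, -0.315, 0.04], "twist": [0, 0, -11.7]},
    {"hand": 100, "xyz": [0.042, -0.315, 0.04], "twist": [0, 0, -11.7]},
    {"hand": 100, "xyz": [0.042, -0.315, 0.04], "twist": [0, 0, -11.7]},
    {"hand": 100, "xyz": [0.042, -0.315, 0.04], "twist": [0, 0, -11.7]},
    {"hand": 100, "xyz": [0.042, -0.315, 0.04], "twist": [0, 0, -11.7]},
    {"hand": 100, "xyz": [0.042, -0.315, 0.05], "twist": [0, 0, -11.7]},
    {"hand": 100, "xyz": [0.042, -0.315, 0.05], "twist": [0, 0, -11.7]},
    {"hand": 100, "xyz": [0.042, -0.315, 0.05], "twist": [0, 0, -11.7]},
    {"hand": 100, "xyz": [0.042, -0.315, 0.05], "twist": [0, 0, -11.7]},
    {"hand": 100, "xyz": [0.042, -0.315, 0.05], "twist": [0, 0, -11.7]}
  ]
}}

```text
time_s: 32.1
eef_pos: [0.6272, 0.3305, 0.1506]
tool_rot: [0.0, 0.997, 0.077, 0.0]
ft_force: [0.3, -0.2, -0.5]
gripper_width: 0.0856
```

Run:
```python
from h import *
p,d=save('wrist','w17.png')
W=world('wrist',d)
for r in cases('wrist',d,W): print(*r)
plan((627,332,10,9))
```

```text
0.95 [320. 225.] 630.3 332.3 z40.3 LxW 75 50 ang 9.0
0.67 [634. 372.] 550.7 45.3 z50.6 LxW 31 7 ang 9.3
t 32.20 pos [627.4 330.8 151.1] th 8.9 w 0.0854 F [0.54 0.1  0.71]
(627, 332, 10, 9) xyz [-0.0003, -0.0013, 0.1411] twist [-0.01, -0.05, -0.11] rows>= 2.8
```

View pics/w17.png

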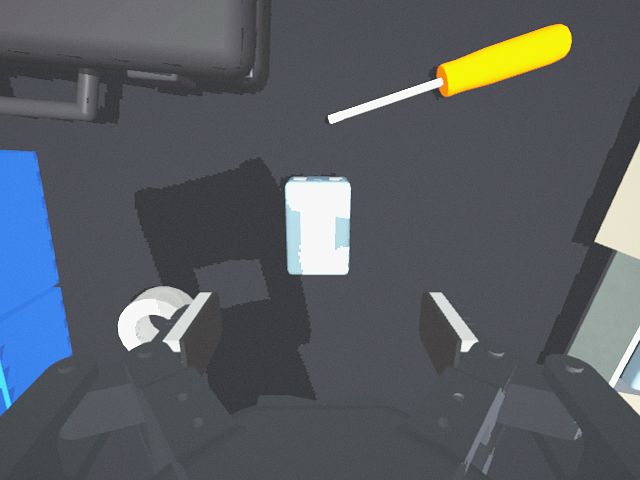

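The case is centred at (320,225), and the ring and screwdriver are clear.

>>> {"name": "arm_command", "arguments": {
  "moves": [
    {"hand": 100, "xyz": [0.001, -0.001, 0.05], "twist": [0, 0, 0]},
    {"hand": 100, "xyz": [0.001, -0.001, 0.09], "twist": [0, 0, 0]},
    {"hand": 100, "xyz": [0.001, -0.001, 0.12], "twist": [0, 0, 0]},
    {"hand": 100, "xyz": [0.001, -0.001, 0.14], "twist": [0, 0, 0]},
    {"hand": 100, "xyz": [0.001, -0.001, 0.14], "twist": [0, 0, 0]},
    {"hand": 0, "xyz": [0.001, -0.001, 0.14], "twist": [0, 0, 0]},
    {"hand": 0, "xyz": [0.001, -0.001, 0.14], "twist": [0, 0, 0]},
    {"hand": 0, "xyz": [0.001, -0.001, 0.14], "twist": [0, 0, 0]},
    {"hand": 0, "xyz": [0.001, -0.001, 0.14], "twist": [0, 0, 0]},
    {"hand": 0, "xyz": [0.001, -0.001, 0.14], "twist": [0, 0, 0]},
    {"hand": 0, "xyz": [0.001, -0.001, 0.14], "twist": [0, 0, 0]},
    {"hand": 0, "xyz": [0.001, -0.001, 0.14], "twist": [0, 0, 0]},
    {"hand": 0, "xyz": [0, 0, 0.1], "twist": [0, 0, 0]},
    {"hand": 0, "xyz": [0, 0, 0.05], "twist": [0, 0, 0]},
    {"hand": 0, "xyz": [0, 0, 0], "twist": [0, 0, 0]},
    {"hand": 0, "xyz": [0, 0, -0.02], "twist": [0, 0, 0]},
    {"hand": 0, "xyz": [0, 0, -0.02], "twist": [0, 0, 0]},
    {"hand": 0, "xyz": [0, 0, -0.02], "twist": [0, 0, 0]},
    {"hand": 0, "xyz": [0, 0, -0.02], "twist": [0, 0, 0]},
    {"hand": 0, "xyz": [0, 0, -0.02], "twist": [0, 0, 0]}
  ]
}}

```text
time_s: 34.2
eef_pos: [0.6256, 0.3312, 0.1668]
tool_rot: [0.001, 0.997, 0.078, -0.003]
ft_force: [-1.2, 0.5, -2.2]
gripper_width: 0.0494
```

Run:
```python
from h import *
weigh()
p,d=grab_frame('top'); W=world('top',d)
for r in cases('top',d,W): print(*r)
plan((TR[0]+50,TR[1]+45,200,0))
```

```text
Fz [-1.55 -1.28 -0.77 -1.48] mean -1.27 -> 129 g
0.88 [407. 257.] 563.3 -156.0 z56.0 LxW 76 50 ang -2.9
0.86 [524. 264.] 556.4 -431.8 z45.9 LxW 75 51 ang 1.4
0.84 [336. 251.] 568.2 20.9 z56.2 LxW 75 49 ang -2.1
0.61 [373. 257.] 564.6 -68.0 z56.5 LxW 75 49 ang -2.2
t 34.50 pos [626.9 331.8 169.8] th 9.0 w 0.0491 F [ 0.19 -0.06 -0.63]
(np.float64(561.0), np.float64(-344.0), 200, 0) xyz [-0.1705, 0.6572, -0.03] twist [0.01, 0.04, 8.97] rows>= 13.6
```

The case weighs 129 g, so it is empty. It goes to the tray.

>>> {"name": "arm_command", "arguments": {
  "moves": [
    {"hand": 0, "xyz": [-0.1705, 0.657, -0.03], "twist": [0, 0, 9]},
    {"hand": 0, "xyz": [-0.1705, 0.657, -0.03], "twist": [0, 0, 9]},
    {"hand": 0, "xyz": [-0.1705, 0.657, -0.03], "twist": [0, 0, 9]},
    {"hand": 0, "xyz": [-0.1705, 0.657, -0.03], "twist": [0, 0, 9]},
    {"hand": 0, "xyz": [-0.1705, 0.657, -0.03], "twist": [0, 0, 9]},
    {"hand": 0, "xyz": [-0.1705, 0.657, -0.03], "twist": [0, 0, 9]},
    {"hand": 0, "xyz": [-0.1705, 0.657, -0.03], "twist": [0, 0, 9]},
    {"hand": 0, "xyz": [-0.1705, 0.657, -0.03], "twist": [0, 0, 9]},
    {"hand": 0, "xyz": [-0.1705, 0.657, -0.03], "twist": [0, 0, 9]},
    {"hand": 0, "xyz": [-0.1705, 0.657, -0.03], "twist": [0, 0, 9]},
    {"hand": 0, "xyz": [-0.1705, 0.657, -0.03], "twist": [0, 0, 9]},
    {"hand": 0, "xyz": [-0.1705, 0.657, -0.03], "twist": [0, 0, 9]},
    {"hand": 0, "xyz": [-0.1705, 0.657, -0.03], "twist": [0, 0, 9]},
    {"hand": 0, "xyz": [-0.1705, 0.657, -0.03], "twist": [0, 0, 9]},
    {"hand": 0, "xyz": [-0.1705, 0.657, -0.03], "twist": [0, 0, 9]},
    {"hand": 0, "xyz": [-0.1705, 0.657, -0.03], "twist": [0, 0, 9]},
    {"hand": 0, "xyz": [-0.1705, 0.657, -0.03], "twist": [0, 0, 9]}
  ]
}}

```text
time_s: 36.2
eef_pos: [0.5612, -0.3427, 0.2001]
tool_rot: [-0.0, 1.0, 0.0, -0.0]
ft_force: [-1.1, 0.3, -2.5]
gripper_width: 0.0491
```

Run:
```python
from h import *
save('side','s18.png')
plan((TR[0]+50,TR[1]+45,15,0))
```

```text
t 36.25 pos [ 561.3 -342.4  200.2] th 0.1 w 0.0489 F [ 0.49 -0.23 -1.45]
(np.float64(561.0), np.float64(-344.0), 15, 0) xyz [-0.0003, 0.0017, 0.1852] twist [-0.03, 0.01, 0.06] rows>= 3.7
```

View pics/s18.png

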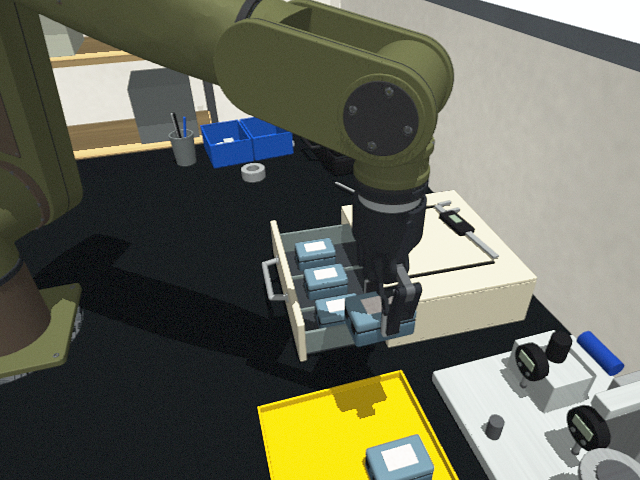

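Run:
```python
from h import *
p,d=grab_frame('side')
W=world('side',d)
cv2.imwrite('pics/z18.png',cv2.resize(p[260:370,310:450,::-1],None,fx=5,fy=5))
M=np.zeros((480,640),bool);M[280:350,340:420]=1
M&=(W[...,1]<-.28)&(W[...,1]>-.42)&(W[...,2]>.15)
P=W[M];print(P.min(0),P.max(0))
```

```text
[ 0.51873512 -0.4112532   0.18714677] [ 0.59544483 -0.31129754  0.30800263]
```

View pics/z18.png

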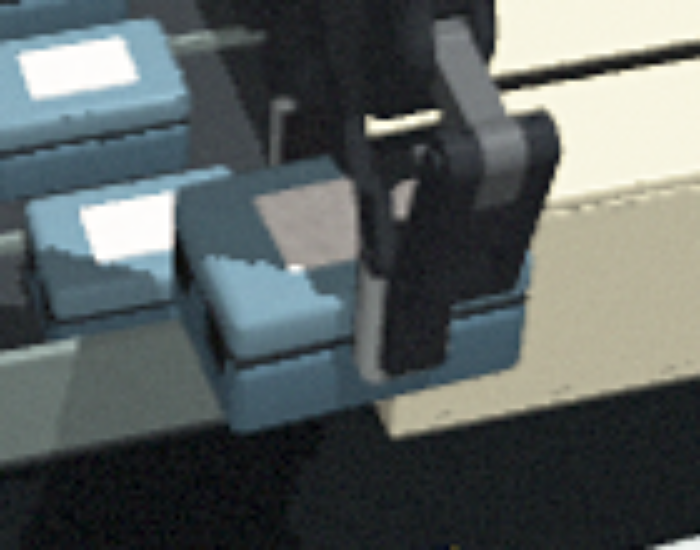

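The case hangs level with its bottom at about 187–188 mm, so the grip hasn't slipped. Lowering.

>>> {"name": "arm_command", "arguments": {
  "moves": [
    {"hand": 0, "xyz": [0, 0, 0.05], "twist": [0, 0, 0]},
    {"hand": 0, "xyz": [0, 0, 0.1], "twist": [0, 0, 0]},
    {"hand": 0, "xyz": [0, 0, 0.14], "twist": [0, 0, 0]},
    {"hand": 0, "xyz": [0, 0, 0.165], "twist": [0, 0, 0]},
    {"hand": 0, "xyz": [0, 0, 0.177], "twist": [0, 0, 0]},
    {"hand": 0, "xyz": [0, 0, 0.182], "twist": [0, 0, 0]},
    {"hand": 0, "xyz": [0, 0, 0.185], "twist": [0, 0, 0]},
    {"hand": 0, "xyz": [0, 0, 0.185], "twist": [0, 0, 0]},
    {"hand": 0, "xyz": [0, 0, 0.185], "twist": [0, 0, 0]},
    {"hand": 80, "xyz": [0, 0, 0.185], "twist": [0, 0, 0]},
    {"hand": 80, "xyz": [0, 0, 0.185], "twist": [0, 0, 0]},
    {"hand": 80, "xyz": [0, 0, 0.185], "twist": [0, 0, 0]},
    {"hand": 80, "xyz": [0, 0, 0.185], "twist": [0, 0, 0]},
    {"hand": 80, "xyz": [0, 0, 0.185], "twist": [0, 0, 0]},
    {"hand": 80, "xyz": [0, 0, 0.14], "twist": [0, 0, 0]},
    {"hand": 80, "xyz": [0, 0, 0.09], "twist": [0, 0, 0]},
    {"hand": 0, "xyz": [0, 0, 0.04], "twist": [0, 0, 0]},
    {"hand": 0, "xyz": [0, 0, 0], "twist": [0, 0, 0]},
    {"hand": 0, "xyz": [0, 0, 0], "twist": [0, 0, 0]},
    {"hand": 0, "xyz": [0, 0, 0], "twist": [0, 0, 0]}
  ]
}}

```text
time_s: 38.3
eef_pos: [0.5616, -0.3442, 0.202]
tool_rot: [0.001, 1.0, -0.0, 0.001]
ft_force: [0.7, -0.2, -1.2]
gripper_width: 0.0103
```

Run:
```python
from h import *
save('side','s19.png')
# handle/panel pushing poses: in front of panel beside handle? panel outer face x=-124 in drawer frame
plan((400,-330,200,0),(400,-64,150,-2.7))
print(dr(-124,0),dr(-152,0))
```

```text
t 38.35 pos [ 560.7 -343.5  199.6] th -0.0 w 0.0028 F [-0.16  0.33 -0.34]
(400, -330, 200, 0) xyz [-0.1607, -0.0134, -0.0003] twist [-0.03, 0.04, -0.03] rows>= 3.2
(400, -64, 150, -2.7) xyz [-0.1608, -0.2794, 0.0499] twist [-0.03, 0.05, 2.67] rows>= 6.5
[481.8376555  -64.25880011] [453.86873901 -62.93981949]
```

View pics/s19.png

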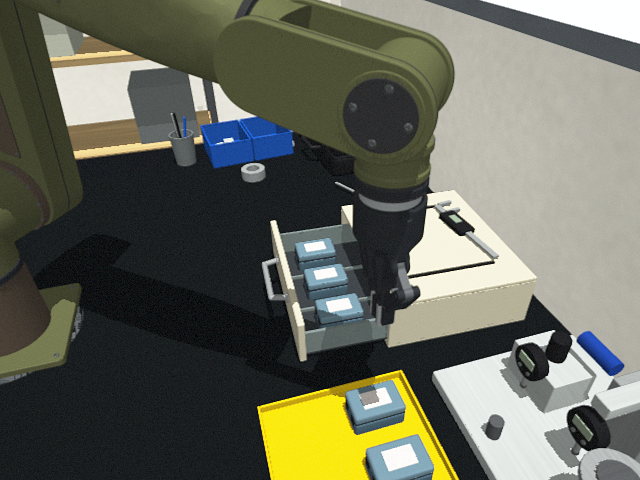

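All five are placed: three in the drawer, two in the tray at (375,403) and (400,458). I'll move in front of the handle and check.

>>> {"name": "arm_command", "arguments": {
  "moves": [
    {"hand": 0, "xyz": [-0.156, -0.013, 0], "twist": [0, 0, 0]},
    {"hand": 0, "xyz": [-0.156, -0.013, 0], "twist": [0, 0, 0]},
    {"hand": 0, "xyz": [-0.156, -0.013, 0], "twist": [0, 0, 0]},
    {"hand": 0, "xyz": [-0.156, -0.013, 0], "twist": [0, 0, 0]},
    {"hand": 0, "xyz": [-0.156, -0.283, 0.05], "twist": [0, 0, 2.7]},
    {"hand": 0, "xyz": [-0.156, -0.283, 0.05], "twist": [0, 0, 2.7]},
    {"hand": 0, "xyz": [-0.156, -0.283, 0.05], "twist": [0, 0, 2.7]},
    {"hand": 0, "xyz": [-0.156, -0.283, 0.05], "twist": [0, 0, 2.7]},
    {"hand": 0, "xyz": [-0.156, -0.283, 0.05], "twist": [0, 0, 2.7]},
    {"hand": 0, "xyz": [-0.156, -0.283, 0.05], "twist": [0, 0, 2.7]},
    {"hand": 0, "xyz": [-0.156, -0.283, 0.05], "twist": [0, 0, 2.7]},
    {"hand": 0, "xyz": [-0.156, -0.283, 0.05], "twist": [0, 0, 2.7]},
    {"hand": 0, "xyz": [-0.156, -0.283, 0.05], "twist": [0, 0, 2.7]},
    {"hand": 0, "xyz": [-0.156, -0.283, 0.05], "twist": [0, 0, 2.7]},
    {"hand": 0, "xyz": [-0.156, -0.283, 0.05], "twist": [0, 0, 2.7]}
  ]
}}

```text
time_s: 39.85
eef_pos: [0.4054, -0.0616, 0.1504]
tool_rot: [0.0, 1.0, -0.025, 0.0]
ft_force: [-0.8, 0.7, -0.2]
gripper_width: 0.0001
```

Run:
```python
from h import *
p,d=save('top','t20.png'); W=world('top',d)
for r in cases('top',d,W):
    v=np.array([r[2],r[3]]); a=np.radians(DY); c,s=np.cos(a),np.sin(a)
    q=v-DF; print(*r,'drawer',round(c*q[0]+s*q[1],1),round(-s*q[0]+c*q[1],1),'tray',(v-TR).round(1))
plan((405,-61,45,-2.7))
```

```text
0.97 [408. 258.] 562.9 -156.0 z55.9 LxW 75 50 ang -3.0 drawer -38.7 -87.8 tray [ 51.9 233. ]
0.84 [336. 252.] 568.0 20.2 z56.1 LxW 76 50 ang -2.7 drawer -41.9 88.4 tray [ 57.  409.2]
0.83 [523. 265.] 555.9 -432.4 z45.6 LxW 75 51 ang -0.1 drawer -32.7 -364.2 tray [ 44.9 -43.4]
0.81 [371. 259.] 563.8 -67.8 z56.4 LxW 75 49 ang -3.5 drawer -42.0 0.3 tray [ 52.8 321.2]
0.61 [488. 259.] 558.9 -341.9 z46.0 LxW 76 51 ang -1.2 drawer -33.9 -273.7 tray [47.9 47.1]
t 39.95 pos [405.3 -61.3 150.4] th -2.8 w -0.0001 F [ 0.54  0.56 -0.31]
(405, -61, 45, -2.7) xyz [-0.0003, -0.0003, 0.1054] twist [0.0, -0.01, -0.11] rows>= 2.1
```

View pics/t20.png

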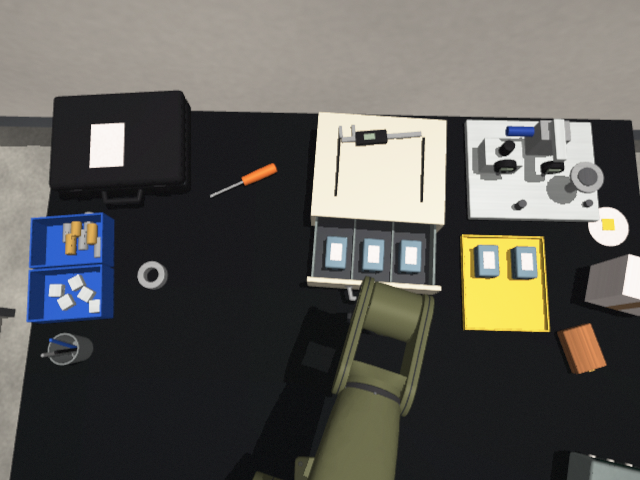

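The drawer positions are (-39,-88), (-42,0) and (-42,88) mm, the tray positions are (45,-43) and (48,47) mm, and all are within limits. Lowering to handle height.

>>> {"name": "arm_command", "arguments": {
  "moves": [
    {"hand": 0, "xyz": [0, 0, 0.05], "twist": [0, 0, 0]},
    {"hand": 0, "xyz": [0, 0, 0.09], "twist": [0, 0, 0]},
    {"hand": 0, "xyz": [0, 0, 0.105], "twist": [0, 0, 0]},
    {"hand": 0, "xyz": [0, 0, 0.105], "twist": [0, 0, 0]},
    {"hand": 0, "xyz": [0.015, 0, 0.105], "twist": [0, 0, 0]},
    {"hand": 0, "xyz": [0.025, 0, 0.105], "twist": [0, 0, 0]},
    {"hand": 0, "xyz": [0.031, 0, 0.105], "twist": [0, 0, 0]},
    {"hand": 0, "xyz": [0.036, 0, 0.105], "twist": [0, 0, 0]},
    {"hand": 0, "xyz": [0.041, 0, 0.105], "twist": [0, 0, 0]},
    {"hand": 0, "xyz": [0.046, 0, 0.105], "twist": [0, 0, 0]}
  ]
}}

```text
time_s: 40.95
eef_pos: [0.4513, -0.0628, 0.0454]
tool_rot: [0.0, 1.0, -0.024, -0.0]
ft_force: [-1.6, 1.0, 1.5]
gripper_width: 0.0002
```

Run:
```python
from h import *
save('side','s21.png'); plan()
```

```text
t 41.00 pos [452.2 -63.   45.6] th -2.7 w 0.0003 F [ 1.45 -0.71  0.14]
```

View pics/s21.png

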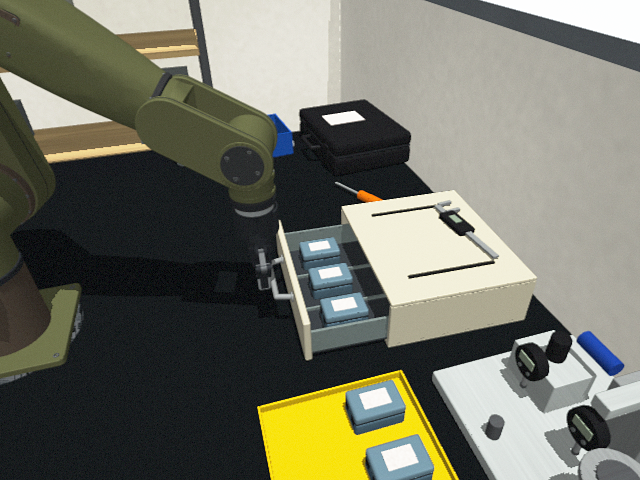

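The fingers are on the bow handle at (265,270), and the drawer has moved in about 15 mm with the cases steady. Continuing gently.

>>> {"name": "arm_command", "arguments": {
  "moves": [
    {"hand": 0, "xyz": [0.006, 0, 0], "twist": [0, 0, 0]},
    {"hand": 0, "xyz": [0.012, 0, 0], "twist": [0, 0, 0]},
    {"hand": 0, "xyz": [0.018, 0, 0], "twist": [0, 0, 0]},
    {"hand": 0, "xyz": [0.024, 0, 0], "twist": [0, 0, 0]},
    {"hand": 0, "xyz": [0.03, 0, 0], "twist": [0, 0, 0]},
    {"hand": 0, "xyz": [0.036, 0, 0], "twist": [0, 0, 0]},
    {"hand": 0, "xyz": [0.042, 0, 0], "twist": [0, 0, 0]},
    {"hand": 0, "xyz": [0.048, 0, 0], "twist": [0, 0, 0]},
    {"hand": 0, "xyz": [0.054, 0, 0], "twist": [0, 0, 0]},
    {"hand": 0, "xyz": [0.06, 0, 0], "twist": [0, 0, 0]},
    {"hand": 0, "xyz": [0.066, 0, 0], "twist": [0, 0, 0]},
    {"hand": 0, "xyz": [0.072, 0, 0], "twist": [0, 0, 0]},
    {"hand": 0, "xyz": [0.078, 0, 0], "twist": [0, 0, 0]},
    {"hand": 0, "xyz": [0.084, 0, 0], "twist": [0, 0, 0]},
    {"hand": 0, "xyz": [0.09, 0, 0], "twist": [0, 0, 0]}
  ]
}}

```text
time_s: 42.5
eef_pos: [0.5415, -0.0672, 0.0453]
tool_rot: [-0.0, 1.0, -0.024, -0.0]
ft_force: [-2.6, 0.3, -0.7]
gripper_width: -0.0003
```

Run:
```python
from h import *
save('side','s22.png'); p,d=save('top','t22.png'); plan()
```

```text
t 42.60 pos [542.5 -67.4  45.9] th -2.7 w 0.0004 F [-0.11 -0.23  0.85]
```

View pics/s22.png

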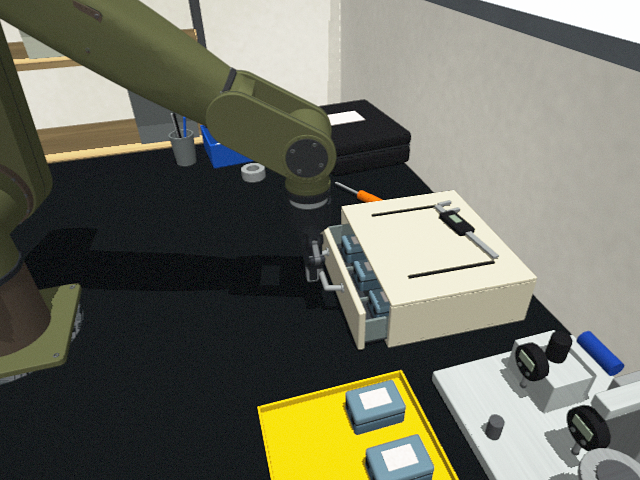

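About 35–40 mm are left. Slower from here.

>>> {"name": "arm_command", "arguments": {
  "moves": [
    {"hand": 0, "xyz": [0.004, 0, 0], "twist": [0, 0, 0]},
    {"hand": 0, "xyz": [0.008, 0, 0], "twist": [0, 0, 0]},
    {"hand": 0, "xyz": [0.012, 0, 0], "twist": [0, 0, 0]},
    {"hand": 0, "xyz": [0.016, 0, 0], "twist": [0, 0, 0]},
    {"hand": 0, "xyz": [0.018, 0, 0], "twist": [0, 0, 0]},
    {"hand": 0, "xyz": [0.02, 0, 0], "twist": [0, 0, 0]},
    {"hand": 0, "xyz": [0.022, 0, 0], "twist": [0, 0, 0]},
    {"hand": 0, "xyz": [0.024, 0, 0], "twist": [0, 0, 0]},
    {"hand": 0, "xyz": [0.026, 0, 0], "twist": [0, 0, 0]},
    {"hand": 0, "xyz": [0.028, 0, 0], "twist": [0, 0, 0]}
  ]
}}

```text
time_s: 43.6
eef_pos: [0.5691, -0.0685, 0.0453]
tool_rot: [0.0, 1.0, -0.024, -0.0]
ft_force: [-1.9, -1.6, -0.2]
gripper_width: 0.0002
```

>>> {"name": "arm_command", "arguments": {
  "moves": [
    {"hand": 0, "xyz": [0.0015, 0, 0], "twist": [0, 0, 0]},
    {"hand": 0, "xyz": [0.003, 0, 0], "twist": [0, 0, 0]},
    {"hand": 0, "xyz": [0.0045, 0, 0], "twist": [0, 0, 0]},
    {"hand": 0, "xyz": [0.006, 0, 0], "twist": [0, 0, 0]}
  ]
}}

```text
time_s: 44.0
eef_pos: [0.5733, -0.0686, 0.0452]
tool_rot: [-0.0, 1.0, -0.024, -0.002]
ft_force: [-8.4, 0.6, 6.2]
gripper_width: 0.0002
```

>>> {"name": "arm_command", "arguments": {
  "moves": [
    {"hand": 0, "xyz": [0.0015, 0, 0], "twist": [0, 0, 0]},
    {"hand": 0, "xyz": [0.003, 0, 0], "twist": [0, 0, 0]},
    {"hand": 0, "xyz": [0.0045, 0, 0], "twist": [0, 0, 0]}
  ]
}}

```text
time_s: 44.3
eef_pos: [0.579, -0.0689, 0.0453]
tool_rot: [-0.0, 1.0, -0.024, -0.001]
ft_force: [-2.6, 0.4, 2.5]
gripper_width: 0.0002
```

Run:
```python
from h import *
save('side','s23.png'); p,d=save('top','t23.png'); plan()
```

```text
t 44.40 pos [579.9 -69.   45.3] th -2.7 w 0.0000 F [-0.89 -0.36 -0.33]
```

View pics/s23.png

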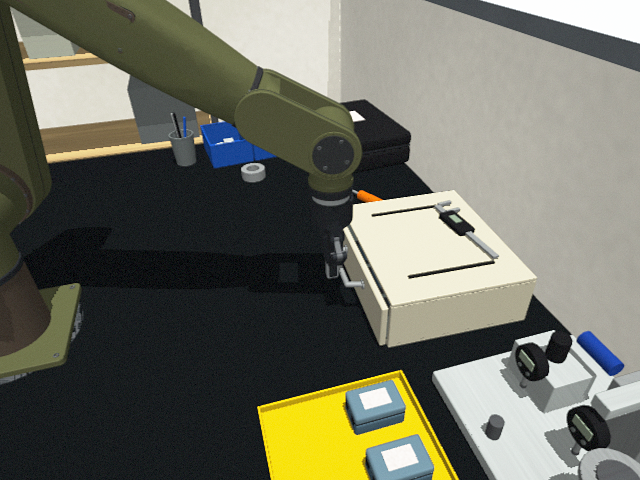

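The catch was met at about x=573 mm with roughly 8 N, and the force has since dropped. The gap at the panel looks small. I'll keep pushing until the stop shows.

>>> {"name": "arm_command", "arguments": {
  "moves": [
    {"hand": 0, "xyz": [0.0015, 0, 0], "twist": [0, 0, 0]},
    {"hand": 0, "xyz": [0.003, 0, 0], "twist": [0, 0, 0]},
    {"hand": 0, "xyz": [0.0045, 0, 0], "twist": [0, 0, 0]},
    {"hand": 0, "xyz": [0.0045, 0, 0], "twist": [0, 0, 0]}
  ]
}}

```text
time_s: 44.8
eef_pos: [0.5823, -0.0691, 0.0451]
tool_rot: [-0.0, 1.0, -0.024, -0.003]
ft_force: [-9.4, -0.2, 6.3]
gripper_width: -0.0001
```

Run:
```python
from h import *
plan()
```

```text
t 44.80 pos [582.3 -69.1  45.1] th -2.7 w -0.0001 F [-9.38 -0.17  6.28]
```

>>> {"name": "arm_command", "arguments": {
  "moves": [
    {"hand": 0, "xyz": [0.0015, 0, 0], "twist": [0, 0, 0]},
    {"hand": 0, "xyz": [0.003, 0, 0], "twist": [0, 0, 0]},
    {"hand": 0, "xyz": [0.003, 0, 0], "twist": [0, 0, 0]}
  ]
}}

```text
time_s: 45.1
eef_pos: [0.5824, -0.0691, 0.0451]
tool_rot: [-0.0, 1.0, -0.023, -0.007]
ft_force: [-20.1, 0.8, 15.3]
gripper_width: -0.0001
```

Run:
```python
from h import *
save('side','s24.png');plan()
```

```text
t 45.15 pos [582.4 -69.1  45.1] th -2.7 w 0.0001 F [-19.86  -0.16  14.74]
```

At 582.4 mm it is hard on the stop: 20 N and no movement, 13 mm past where the catch was met. Backing off to check.

>>> {"name": "arm_command", "arguments": {
  "moves": [
    {"hand": 0, "xyz": [-0.01, 0, 0], "twist": [0, 0, 0]},
    {"hand": 0, "xyz": [-0.03, 0, 0], "twist": [0, 0, 0]},
    {"hand": 0, "xyz": [-0.07, 0, 0], "twist": [0, 0, 0]},
    {"hand": 0, "xyz": [-0.11, 0, 0], "twist": [0, 0, 0]},
    {"hand": 0, "xyz": [-0.15, 0, -0.03], "twist": [0, 0, 0]},
    {"hand": 0, "xyz": [-0.18, 0, -0.08], "twist": [0, 0, 0]},
    {"hand": 0, "xyz": [-0.18, 0, -0.13], "twist": [0, 0, 0]},
    {"hand": 0, "xyz": [-0.18, 0, -0.13], "twist": [0, 0, 0]},
    {"hand": 0, "xyz": [-0.18, 0, -0.13], "twist": [0, 0, 0]},
    {"hand": 0, "xyz": [-0.18, 0, -0.13], "twist": [0, 0, 0]}
  ]
}}

```text
time_s: 46.15
eef_pos: [0.407, -0.0606, 0.1744]
tool_rot: [-0.0, 1.0, -0.024, -0.0]
ft_force: [-1.1, -0.5, -0.6]
gripper_width: -0.0
```

Run:
```python
from h import *
save('side','s25.png'); p,d=save('top','t25.png'); W=world('top',d)
v,u=np.mgrid[0:480,0:640]
M=(d>0)&(u>300)&(u<455)&(v>200)&(v<245)&(W[...,2]>.084)&(W[...,2]<.096)
print(cv2.minAreaRect((W[M][:,:2]*1000).astype(np.float32)))
for r in cases('top',d,W): print(*r)
r=(d>0)&(u>130)&(u<175)&(v>255)&(v<295)&(abs(W[...,2]-.029)<.004)
print(cv2.minAreaRect((W[r][:,:2]*1000).astype(np.float32))); plan()
```

```text
((656.2613525390625, -73.541748046875), (311.2558898925781, 69.13933563232422), 88.57649993896484)
0.95 [486. 258.] 558.7 -342.5 z46.1 LxW 75 51 ang 1.0
0.6 [522. 264.] 556.7 -432.2 z45.8 LxW 75 51 ang -0.9
((506.4019470214844, 462.9189758300781), (63.352474212646484, 65.63961791992188), 1.4088383913040161)
t 46.30 pos [406.3 -60.4 173.1] th -2.7 w 0.0002 F [-0.56  0.15 -0.02]
```

View pics/t25.png

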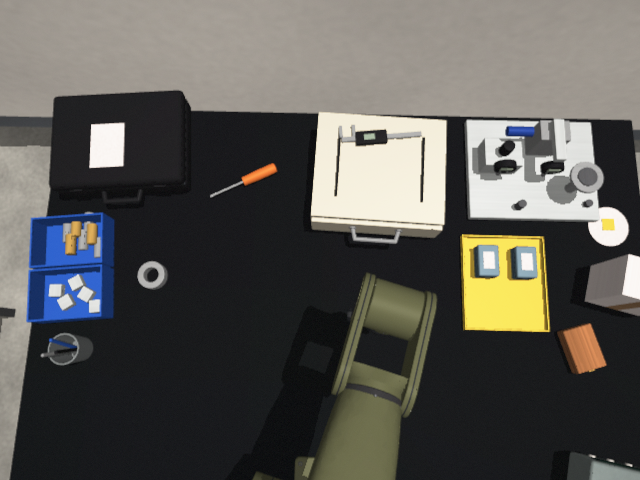

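View pics/s25.png

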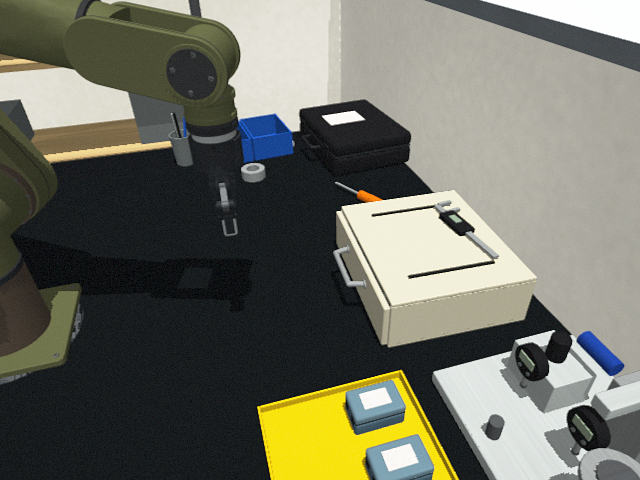

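The drawer looks shut. I'll measure the handle against where the finger stopped.

Run:
```python
from h import *
v,u=np.mgrid[0:480,0:640]
a=np.radians(-2.7); e=np.array([np.cos(a),np.sin(a)])
def f(d,lab):
    W=world('top',d); s=((W[...,:2]*1000-DF)@e)
    t=((W[...,:2]*1000-DF)@[-e[1],e[0]])
    for nm,zl,zh,tw in(('handle',.058,.075,35),('panel',.088,.0965,140)):
        M=(d>0)&(abs(t)<tw)&(W[...,2]>zl)&(W[...,2]<zh)&(s<60)&(s>-170)
        q=s[M]; print(lab,nm,M.sum(),np.percentile(q,[2,10,50,90,98]).round(1))
f(np.load('topd.npy'),'start'); 
p,d=grab_frame('top'); f(d,'now')
```

```text
start handle 163 [-156.6 -156.1 -151.2 -123.9 -123.3]
start panel 672 [-123.8 -122.6 -117.2   32.2   53.8]
now handle 174 [-13.9 -12.7  -7.7  19.6  20.4]
now panel 646 [18.8 20.  25.5 32.2 50.1]
```

```bash
python3 -c "
from bench import *
print(get_obs()['time_s']); print(sign_off())"
```

```text
46.35
the job is handed in; nothing more can be done
None
```

I sorted all five cases and pushed the drawer shut, then handed the job in at 46.35 s on the robot's clock. No verdict was reported, so the final state rests on my own checks.

- **Full cases:** three weighed 584, 450 and 527 g. Each lies lid up in its own drawer bay. Seen from above before closing, they were at about (-39, -88), (-42, 0) and (-42, 88) mm in the drawer's frame.
- **Empty cases:** two weighed about 141 and 129 g. Both lie flat in the yellow tray. A second, noisier reading of the 141 g case gave 87 g, below the stated range but still clearly empty.
- **Drawer:** I pushed the handle slowly. The catch gave about 8 N at roughly 13 mm open, then let the drawer through to the stop. It held against 20 N there without moving. After I backed off, the handle measured about 143 mm further in, which puts the panel flush with the chest. It agreed with where the fingers had stopped to about 1–2 mm, so there was no spring-back.
- **Everything else:** the ring measured unmoved. I checked the screwdriver only by eye in the last pictures, and it looked unmoved. The arm was clear of everything at hand-in.

I could not see the cases inside the drawer once it was shut. They kept still in the pictures taken while it was closing.

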